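Set up the shaker and test its safety switch

TASK

Get the shaker ready for a run. First press the yellow test button on the safety switch so that its blue lever drops, and leave the lever down while you work: slacken the red clamp knob, slide the tray until its white pointer is level with the orange flag, and tighten the knob fully again. Only then stand every sample container (the three or four black-lidded jars and small white bottles with a domed or blue cap just right of the shaker; leave the stock farther back and the other things alone) upright in the locked tray, and last of all raise the lever until it latches.

Things in the scene. Friction and masses are not known exactly. Their poses are not given: they have to be found in the camera images.
- shaker: fixed white base of the shaker, 150 x 450 x 34 mm (x, y, z), plus 20 mm high grey end blocks at both y ends; origin at the centre of its underside on the bench; the tray slides along its y axis (its +y end is to the robot's left)
- tray (a joint): travel of the tray along the base's +y axis, 0 to 0.08 m; about 1.5 N of friction when the clamp is slack, practically held fast when it is tight
- tray_floor (a point): centre of the rubber floor on which containers stand; axes as the base. The floor is 96 mm (x) by 262 mm (y) inside, with a rim 4 mm thick and 10 mm high; it is 54 mm above the bench. Beyond the +y rim is a grey block that carries the clamp knob
- tray_pointer (a point): tip of the small white pointer on the tray's robot side, at the middle of the tray; axes as the base
- index_flag: small orange flag, 12 x 12 x 25 mm, fixed on the scale at the robot side of the base; its y axis is the base's; the tray is at the mark when pointer and flag have the same y in the base's frame
- clamp_knob (a joint): turn of the red clamp knob, rad: 0 is fully slack, 1.45 (stop) fully tight, growing clockwise as seen from above. It bites from about 0.5; needs up to about 0.2 N m; stays where it is left. It starts tight
- clamp_grip (a point): point on the axis of the red clamp knob at the height to grip its bar, moving with the tray; z up, x along the bar. The bar is 60 mm long, 11 mm thick and 28 mm tall; its top is 10 mm above this point and the block below it is 28 mm below this point. The knob can be held by its bar to slide the tray
- safety_switch: fixed grey switch box, 104 x 124 mm and 62 mm high, origin at the centre of its underside; the lever is on its +y half and the button on its -y half
- lever (a joint): angle of the blue lever, rad: 0 is raised and latched (leaning back 0.25 rad toward the box's +x), about 0.85 is dropped (leaning 0.6 rad toward -x, to the robot); it springs toward dropped (0.06 N m) and when pushed back to 0, or slightly beyond to -0.12, it latches by itself; the last 0.4 rad is a little stiffer (about 0.15 N m)
- lever_tip (a point): end of the blue lever, a paddle 26 mm wide (y) and 10 mm thick, whose end is 70 mm from its pivot; moves with the lever
- lever_pivot (a point): pivot of the lever, fixed, 68 mm above the bench; axes as the switch box; the lever turns about y
- button_top (a point): centre of the top of the round yellow test button, 30 mm in diameter, standing 13 mm out of the box; press straight down up to 7 mm (5 N at full travel): the lever drops at about 3 mm. It springs back up
- jar_a: squat white jar with a black screw lid, 60 mm in diameter and 41 mm tall (the lid is the top 15 mm); about 0.07 kg; origin at the centre of its underside, z up; may be absent
- jar_b: squat white jar with a black screw lid, 60 mm in diameter and 41 mm tall (the lid is the top 15 mm); about 0.07 kg; origin at the centre of its underside, z up; may be absent
- dome_bottle: white bottle with a white domed cap, 51 mm in diameter, 98 mm tall; its cap, the upper 46 mm, is 46 mm across; about 0.09 kg; origin at the centre of its underside, z up; may be absent
- blue_cap: white bottle with a blue screw cap, 33 mm in diameter, 66 mm tall; straight up to 48 mm, cap 28 mm across above; 0.05 kg; origin at the centre of its underside, z up; may be absent
- timer: bystander: white bench timer, 58 x 64 x 21 mm; leave it alone; origin at the centre of its underside
- pipette_bulb: bystander: red rubber bulb, 52 x 95 x 52 mm; leave it alone; origin at the centre of its underside
Mind the look-alikes: they are no part of the job. Several things look just like the dome_bottle: the one meant starts farthest to the robot's left.

How it is judged (in metres and radians):
On the way, in this order (a step that is already met when the one before it is completed fails the run):
1. the test button has been pressed and the lever has dropped (value of joint lever above 0.6 rad), for 0.2 s.
2. the clamp knob is slackened, with the lever still down (value of joint lever above 0.6 rad and value of joint clamp_knob below 0.4 rad), for 0.1 s.
3. the tray is at the flag and the clamp is tight, with no container in the tray yet and the lever still down (value of joint lever above 0.6 rad and y of tray_pointer in the frame of index_flag between -0.006 and 0.006 m and value of joint clamp_knob above 1.15 rad and horizontal distance between each of jar_a, jar_b, dome_bottle, blue_cap and tray_floor above 0.14 m), for 0.2 s.
4. all containers stand in the locked tray at the flag, with the lever still down (value of joint lever above 0.6 rad and y of tray_pointer in the frame of index_flag between -0.006 and 0.006 m and value of joint clamp_knob above 1.15 rad and x of jar_a in the frame of tray_floor between -0.048 and 0.048 m and y of jar_a in the frame of tray_floor between -0.131 and 0.131 m and z of jar_a in the frame of tray_floor between -0.008 and 0.008 m and angle between each of jar_a, jar_b, dome_bottle, blue_cap's own z axis and vertical below 0.15 rad and linear speed of each of jar_a, jar_b, dome_bottle, blue_cap below 0.03 m/s and x of jar_b in the frame of tray_floor between -0.048 and 0.048 m and y of jar_b in the frame of tray_floor between -0.131 and 0.131 m and z of jar_b in the frame of tray_floor between -0.008 and 0.008 m and x of dome_bottle in the frame of tray_floor between -0.048 and 0.048 m and y of dome_bottle in the frame of tray_floor between -0.131 and 0.131 m and z of dome_bottle in the frame of tray_floor between -0.008 and 0.008 m and x of blue_cap in the frame of tray_floor between -0.048 and 0.048 m and y of blue_cap in the frame of tray_floor between -0.131 and 0.131 m and z of blue_cap in the frame of tray_floor between -0.008 and 0.008 m), for 0.2 s.
At the end, for the whole second after the job is handed in: The tray's pointer is within 6 mm of the flag along the slide, the clamp knob is tight (over 1.15 rad), every container present stands upright (within 0.15 rad) and still on the tray floor, released, and the lever is raised and latched (under 0.2 rad) (y of tray_pointer in the frame of index_flag between -0.006 and 0.006 m and value of joint clamp_knob above 1.15 rad and x of jar_a in the frame of tray_floor between -0.048 and 0.048 m and y of jar_a in the frame of tray_floor between -0.131 and 0.131 m and z of jar_a in the frame of tray_floor between -0.008 and 0.008 m and angle between each of jar_a, jar_b, dome_bottle, blue_cap's own z axis and vertical below 0.15 rad and linear speed of each of jar_a, jar_b, dome_bottle, blue_cap below 0.03 m/s and x of jar_b in the frame of tray_floor between -0.048 and 0.048 m and y of jar_b in the frame of tray_floor between -0.131 and 0.131 m and z of jar_b in the frame of tray_floor between -0.008 and 0.008 m and x of dome_bottle in the frame of tray_floor between -0.048 and 0.048 m and y of dome_bottle in the frame of tray_floor between -0.131 and 0.131 m and z of dome_bottle in the frame of tray_floor between -0.008 and 0.008 m and x of blue_cap in the frame of tray_floor between -0.048 and 0.048 m and y of blue_cap in the frame of tray_floor between -0.131 and 0.131 m and z of blue_cap in the frame of tray_floor between -0.008 and 0.008 m and value of joint lever below 0.2 rad); the robot touches nothing.
It fails at once if a bystander (timer, red rubber bulb) is shoved more than 3 cm (distance of any of timer, pipette_bulb from where it was at the start of the episode above 0.03 m).
Of jar_a, jar_b, dome_bottle, blue_cap only 3 to 4 are there at a start; the rules pass over those that are not, and their reading is None.
At some moment in a run one of jar_a, jar_b may be knocked a few centimetres aside while the robot is not near it.
Once in a run the grip may slacken for a moment while it holds something.
It also fails if it takes over 208 s, if anything falls off the work surface, if the arm or the gripper's body presses on something with over 40 N, if the wrist force passes 120 N, or if a joint passes its speed limit or range.

ROBOT

A 6-joint arm with a two-finger parallel gripper is mounted at the origin on a cart in front of the work surface, level with it; the furniture and walls round the work are solid. World frame = base frame: x ahead of the robot, y to its left, z up, the work surface at z = 0. Lengths are in m, angles in degrees, forces in N, time in s.
With the tool pointing down it reaches from about 0.275 to 0.875 m from the base axis. Payload 12.5 kg.
Tool frame: the origin (TCP) lies midway between the tips of the shut fingers; the grasp point (between the pads) lies bot.grasp_offset behind it (bot.grasp_offset is the distance from the TCP to the grasp point, in m); z points along the fingers, y is the direction in which the jaws open and shut (so a half turn about z gives the same grasp; the last joint's range is limited). The gripper opens to 85 mm and grips with 20 to 120 N. Pads are 22 mm wide; open, the fingers measure 114 mm over their backs; the gripper's body (76 mm by 85 mm) begins 54 mm behind the grasp point. The pads swing forward as they close: fully open they stand 13 mm farther back than shut.
Start: joints at [67.575, 20.094, 94.641, -0, 65.266, -4.847], TCP at [0.166, 0.524, 0.231] pointing down, gripper open.
Joint ranges: [-157.81, 157.81], [-45, 120.19], [0.68, 151.7], [-89.99, 269.99], [4.06, 180], [-164.3, 164.3]. Speed limits (degrees/s): [127.2, 127.2, 159.86, 180, 180, 180].

INTERFACE

Orientations are given as [roll, pitch, yaw] about the fixed x, y, z axes, in that order (R = Rz(yaw) Ry(pitch) Rx(roll)).
In Python, from cell import bot gives the robot as it stands.
- The arm moves only by the tool step_arm, never from a script. Its argument "plan" is a list of rows, each a list of 7 numbers: the closure, from 0 (fully open) to 1 (shut), then the shift along the world's x, y, z in cm, then the turn, a rotation vector about the world's x, y, z in degrees. A call has 1 to 20 rows; each row shifts and turns the commanded pose from where the row before left it; what a row does not reach is not made up. A row lasts 1/12 s, in which the tool goes at most 41.7 mm and 7.16 degrees, less where a joint would pass 70% of its speed; a pose out of reach is approached as far as the arm can. A call is refused whole if a number of a shift passes 4.17 or a number of a turn 7.16, either way. A call with a gripper value outside its range is refused whole. The fingers move at their own pace and stop on an object; "newtons" is the grip in N (left out, the last holds). Time passes only in rows, so rows that do not move let the fingers close. It gives the time, the measured TCP pose, the force and the opening at its end, in the units of the state.
- bot.read_state(): the state, without advancing time (a new reading comes with each control period).
- bot.snapshot(name): name is "scene" or "side" or "wrist"; returns a dict with "pixels" (420x560x3 uint8, red, green, blue), "K" (3x3 intrinsics, pixels), "origin" and "rotation" of the camera in the world; the wrist camera has in their place "T_tool_cam" (4x4, takes a point from camera to tool coordinates, whose origin is the TCP and whose axes are the flange's). Camera axes: x right, y up, looking along -z (the intrinsics and any distortion apply to the point x, -y, -z); pixel columns grow to the right and rows downward; lengths in m; the calibration is good to about 2 mm. A picture is of the moment at which its call begins: read the wrist's pose just before it. There is no depth.
- bot.finish_job(): hands the job in, once; it reports no verdict.
The state is a dict: "clock": time; "q": joint angles; "dq": joint speeds; "tau": joint torques, N m; "position": TCP position; "tool_rot": TCP orientation; "ft_force": force on the tool from outside, world axes, zero at the start; "torque": the same for the moment, N m; "finger_gap": opening from 0.0 (shut) to 1.0 (fully open).
Only numpy, scipy, OpenCV 4.12 (cv2) and the standard library are available. Lean on these libraries where they do the work, as an engineer would, in place of code of your own. Each camera call takes 0.05 s, during which the arm holds its last target.

## Working session

There is one attempt and no reset: what is moved stays moved. The work goes in short steps, Python scripts to look and compute and a tool call to move; the robot and the scene stay as the last step left them, time stands still between calls to the robot, and variables do not carry over. Pictures are saved under pics/ and viewed, and the job is handed in when it is done.

Besides the shell and the picture viewer there is one more tool, called as a command line: name --pt "numbers of a row" for each row, then --argument value for the rest. step_arm: Moves the arm, as the interface text tells. Its arguments: {"type":"object","properties":{"plan":{"type":"array"},"newtons":{"type":"number"}},"required":["plan"]}

```bash
mkdir -p pics; ls; python3 - <<'E'
from cell import bot
import cv2
s=bot.read_state();print(s, bot.grasp_offset)
for n in("scene","side","wrist"):
    d=bot.snapshot(n);cv2.imwrite(f"pics/{n}0.png",d["pixels"][:,:,::-1])
    print(n,{k:v for k,v in d.items() if k!="pixels"})
E
```

```text
pics
{'clock': 0.0, 'q': array([ 6.75736764e+01,  2.01247121e+01,  9.46759258e+01, -1.04803349e-03,
        6.52669809e+01, -4.84677952e+00]), 'dq': array([ 0.07838775,  0.05630146,  0.03985233, -0.00652092,  0.06296933,
       -0.08720715]), 'tau': array([-4.35889851e-04, -5.06103230e+01, -2.91405523e+01, -5.17327851e-05,
        4.53281231e-03,  2.74305540e-05]), 'position': array([0.16596604, 0.52401662, 0.23076164]), 'tool_rot': array([-1.79932543e+02, -4.76522530e-03,  1.62420892e+02]), 'ft_force': array([ 0.74896434,  0.44664252, -0.53963811]), 'torque': array([ 0.02612172, -0.03512462,  0.00795126]), 'finger_gap': 0.9996869336500334} 0.0187
scene {'K': array([[504.27478257,   0.        , 280.10666781],
       [  0.        , 504.27478257, 205.95103938],
       [  0.        ,   0.        ,   1.        ]]), 'origin': array([-0.20320371, -1.50194949,  0.93780772]), 'rotation': array([ 63.32127575,  -0.20071438, -26.59786306])}
side {'K': array([[440.40276188,   0.        , 277.83168883],
       [  0.        , 440.40276188, 203.78107505],
       [  0.        ,   0.        ,   1.        ]]), 'origin': array([ 0.1776678 , -1.08130089,  1.09793657]), 'rotation': array([ 49.43620829,  -1.06118346, -19.29008033])}
wrist {'K': array([[323.2259479 ,   0.        , 273.69079579],
       [  0.        , 323.2259479 , 209.2721352 ],
       [  0.        ,   0.        ,   1.        ]]), 'T_tool_cam': array([[-6.83514899e-04,  9.56325846e-01,  2.92301916e-01,
         7.29933490e-02],
       [ 9.99999544e-01,  8.48634153e-04, -4.38095611e-04,
        -9.81350637e-04],
       [-6.67019544e-04,  2.92301483e-01, -9.56325990e-01,
        -1.42369125e-01],
       [ 0.00000000e+00,  0.00000000e+00,  0.00000000e+00,
         1.00000000e+00]])}
```

View pics/scene0.png

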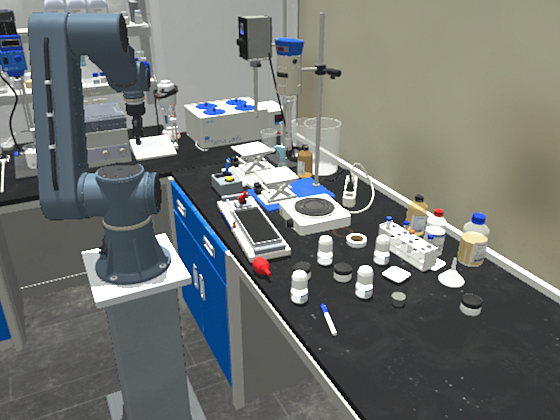

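View pics/side0.png

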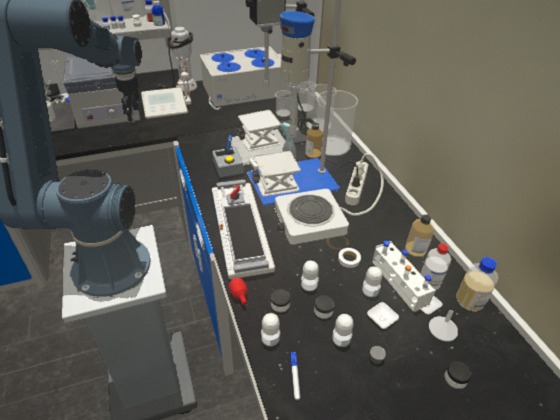

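View pics/wrist0.png

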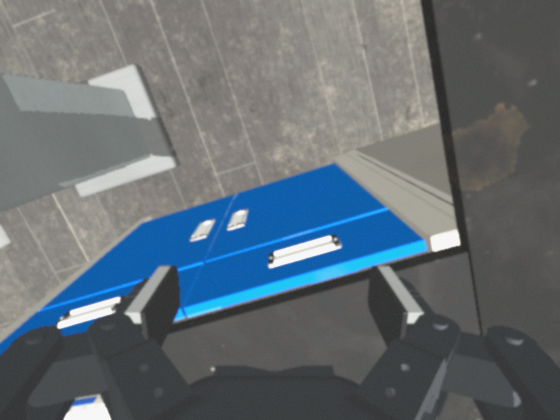

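```bash
cat > h.py <<'E'
import numpy as np, cv2
from scipy.spatial.transform import Rotation as R
from cell import bot
def cam(n):
    s=bot.read_state(); d=bot.snapshot(n)
    if n=="wrist":
        T=np.eye(4);T[:3,:3]=R.from_euler('xyz',s["tool_rot"],degrees=True).as_matrix();T[:3,3]=s["position"]
        T=T@d["T_tool_cam"]; Rm,o=T[:3,:3],T[:3,3]
    else: Rm,o=R.from_euler('xyz',d["rotation"],degrees=True).as_matrix(),np.array(d["origin"])
    return dict(im=d["pixels"][:,:,::-1].copy(),K=d["K"],R=Rm,o=o)
def save(n,f):
    c=cam(n); cv2.imwrite(f"pics/{f}.png",c["im"]); np.savez(f"pics/{f}.npz",**c); return c
def load(f): return dict(np.load(f"pics/{f}.npz"))
def ray(c,u,v):
    K=c["K"]; p=np.array([(u-K[0,2])/K[0,0],-(v-K[1,2])/K[1,1],-1]); d=c["R"]@p; return d/np.linalg.norm(d)
def at(c,u,v,z):
    d=ray(c,u,v); return (c["o"]+d*(z-c["o"][2])/d[2])
def proj(c,p):
    q=c["R"].T@(np.array(p)-c["o"]); K=c["K"]; return np.array([K[0,2]+K[0,0]*q[0]/-q[2],K[1,2]-K[1,1]*q[1]/-q[2]])
def tri(obs):
    A=np.zeros((3,3));b=np.zeros(3)
    for c,u,v in obs:
        d=ray(c,u,v);M=np.eye(3)-np.outer(d,d);A+=M;b+=M@c["o"]
    p=np.linalg.solve(A,b); return p,[np.linalg.norm(proj(c,p)-[u,v]) for c,u,v in obs]
def crop(f,x0,y0,x1,y1,out,k):
    im=cv2.imread(f"pics/{f}.png")[y0:y1,x0:x1]; cv2.imwrite(f"pics/{out}.png",cv2.resize(im,None,fx=k,fy=k,interpolation=cv2.INTER_CUBIC))
E
python3 - <<'E'
from h import *
save("side","s1");save("scene","c1")
crop("s1",200,130,340,280,"s1a",4);crop("s1",220,240,480,400,"s1b",3)
crop("c1",200,150,310,290,"c1a",4);crop("c1",250,220,490,330,"c1b",3)
c=load("s1")
for u,v in[(311,288),(271,345),(343,345),(373,295),(280,308),(325,315),(377,361),(458,384)]: print(u,v,at(c,u,v,0))
E
```

```text
311 288 [ 0.58537865 -0.29326628  0.        ]
271 345 [ 0.40248359 -0.44285706  0.        ]
343 345 [ 0.59336181 -0.50722762  0.        ]
373 295 [ 0.75773457 -0.37951899  0.        ]
280 308 [ 0.46779319 -0.33365791  0.        ]
325 315 [ 0.58612307 -0.3996783   0.        ]
377 361 [ 0.65995239 -0.58102653  0.        ]
458 384 [ 0.82936339 -0.70720256  0.        ]
```

View pics/s1a.png

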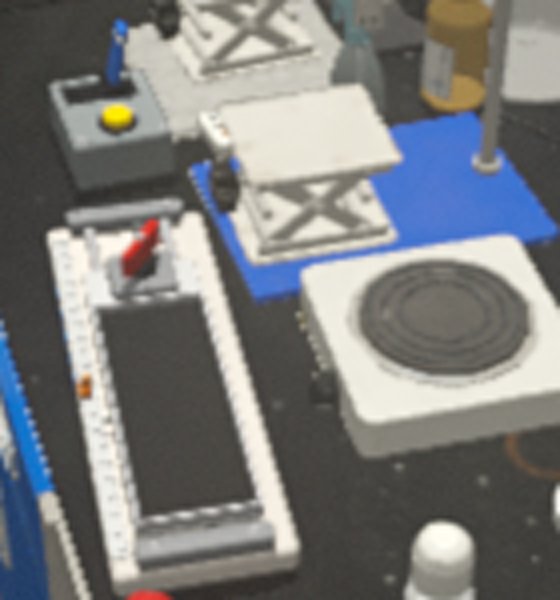

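View pics/s1b.png

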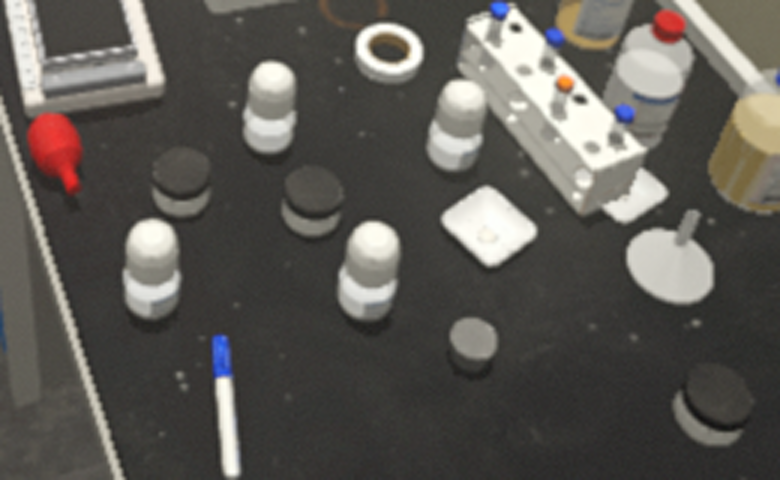

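View pics/c1a.png

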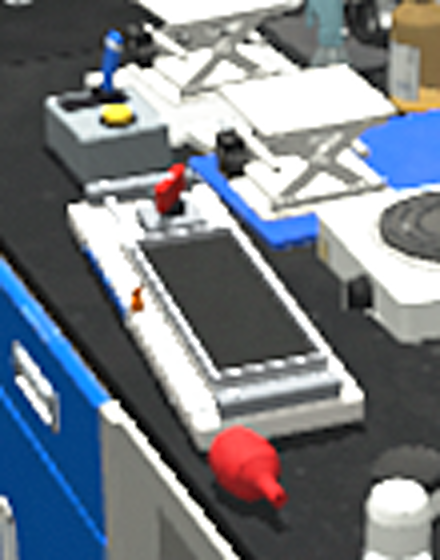

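View pics/c1b.png

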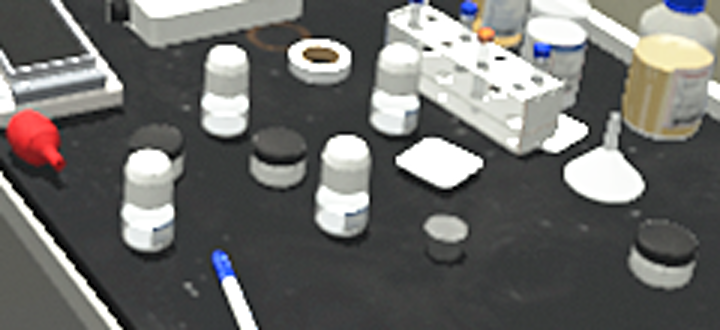

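```bash
python3 - <<'E'
from h import *
c=load("s1")
def P(n,x,y,z): 
    p=at(c,200+x/4,130+y/4,z);print(n,p.round(4));return p
P("button",117,116,.075)
for n,x,y in [("boxFL",50,98),("boxNL",68,157),("boxNR",170,140),("boxFR",140,68)]:P(n,x,y,.062)
for n,x,y in [("FL",50,235),("NL",115,578),("NR",298,550),("FR",208,213)]:P(n,x,y,.034)
for n,x,y in [("trayfloorFL",103,308),("NL",140,515),("NR",255,500),("FR",195,295)]:P(n,x,y,.054)
P("flagtop",84,378,.06);P("knobtop",140,240,.09)
d=load("c1")
print(tri([(c,200+117/4,130+116/4),(d,200+117/4,150+112/4)]))
print(tri([(c,200+120/4,130+22/4),(d,200+114/4,150+32/4)]),"levertip")
E
```

```text
button [0.4956 0.3639 0.075 ]
boxFL [0.442  0.4349 0.062 ]
boxNL [0.4358 0.3283 0.062 ]
boxNR [0.5397 0.3253 0.062 ]
boxFR [0.5451 0.4611 0.062 ]
FL [0.3969 0.2476 0.034 ]
NL [ 0.3492 -0.1873  0.034 ]
NR [ 0.494  -0.2051  0.034 ]
FR [0.5515 0.2338 0.034 ]
trayfloorFL [0.4145 0.1049 0.054 ]
NL [ 0.3809 -0.1475  0.054 ]
NR [ 0.4725 -0.1608  0.054 ]
FR [0.4983 0.0966 0.054 ]
flagtop [0.3753 0.0144 0.06  ]
knobtop [0.4614 0.1453 0.09  ]
(array([0.49549959, 0.3704773 , 0.07185352]), [np.float64(0.45747734348667296), np.float64(0.4304984073606114)])
(array([0.52179585, 0.44227926, 0.13456515]), [np.float64(0.14262654312540962), np.float64(0.13284136817185146)]) levertip
```

step_arm --pt "0.9 3 -2 0.5 0 0 1.3" --pt "1 3 -2 0.5 0 0 1.3" --pt "1 3 -2 0.5 0 0 1.3" --pt "1 3 -2 0.5 0 0 1.3" --pt "1 3 -2 0.5 0 0 1.3" --pt "1 3 -2 0.5 0 0 1.3" --pt "1 3 -2 0.5 0 0 1.3" --pt "1 3 -2 0.5 0 0 1.3" --pt "1 0 0 0 0 0 0" --pt "1 0 0 0 0 0 0"

```text
clock: 1.08
position: [0.4072, 0.3634, 0.2712]
tool_rot: [180.0, -0.0, 172.7]
ft_force: [0.4, -0.6, 0.3]
finger_gap: -0.001
```

```bash
python3 - <<'E'
from h import *
save("wrist","w1")
E
```

```text
(no output)
```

View pics/w1.png

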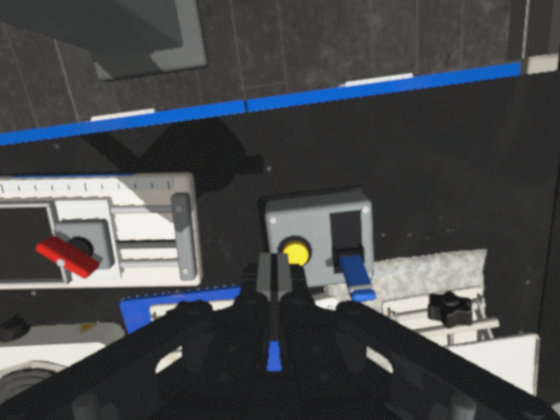

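```bash
python3 - <<'E'
from h import *
crop("w1",240,180,400,310,"w1a",5);crop("w1",0,160,210,300,"w1b",3.8)
c=load("w1")
print(at(c,295,253,.075))
E
```

```text
[0.49213523 0.37584294 0.075     ]
```

View pics/w1a.png

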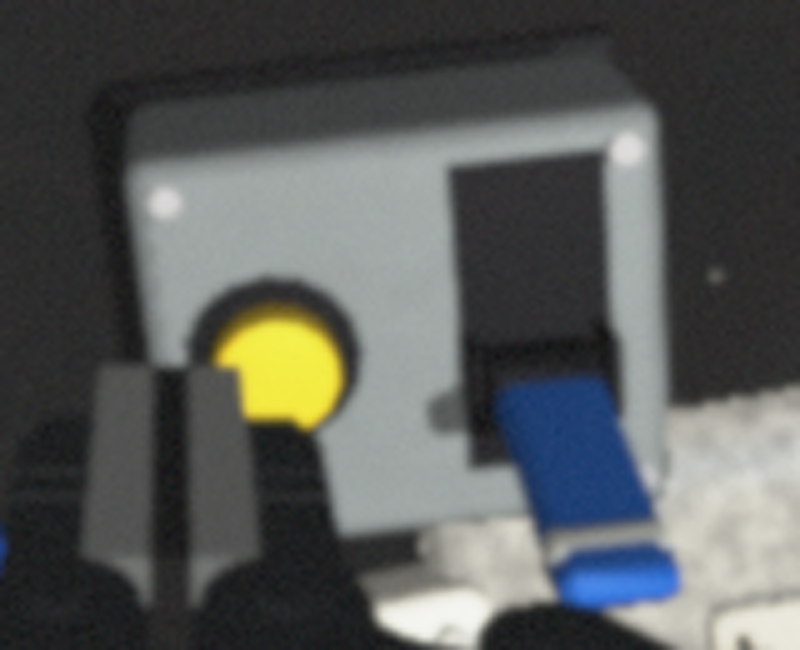

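View pics/w1b.png

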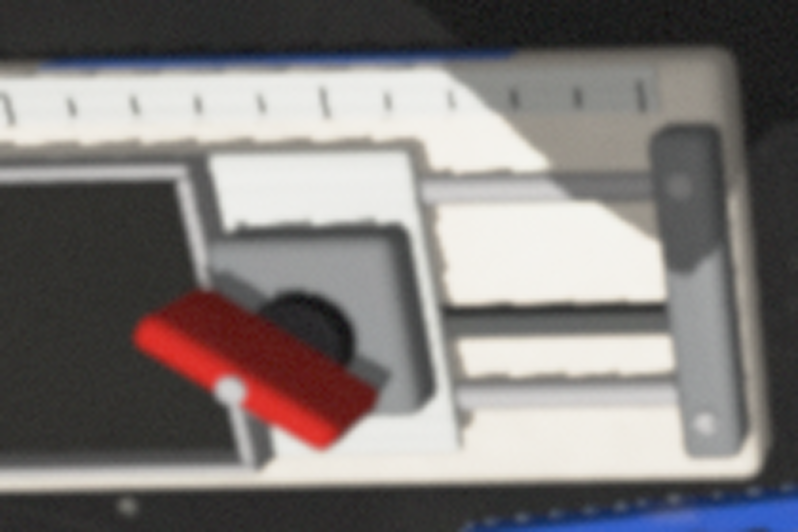

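step_arm --pt "1 0.7 0.08 -0.8 0 0 -7" --pt "1 0.7 0.08 -0.8 0 0 -7" --pt "1 0.7 0.08 -0.8 0 0 -7" --pt "1 0.7 0.08 -0.8 0 0 -7" --pt "1 0.7 0.08 -0.8 0 0 -7" --pt "1 0.7 0.08 -0.8 0 0 -7" --pt "1 0.7 0.08 -0.8 0 0 -7" --pt "1 0.7 0.08 -0.8 0 0 -7" --pt "1 0.7 0.08 -0.8 0 0 -7" --pt "1 0.7 0.08 -0.8 0 0 -7" --pt "1 0.7 0.08 -0.8 0 0 -7" --pt "1 1.0 0 -0.8 0 0 -7" --pt "1 0 0 -4 0 0 0" --pt "1 0 0 -3 0 0 0" --pt "1 0 0 0 0 0 0" --pt "1 0 0 0 0 0 0"

```text
clock: 2.47
position: [0.4917, 0.3736, 0.1046]
tool_rot: [-179.9, 0.1, 88.9]
ft_force: [-0.1, 0.3, 0.7]
finger_gap: -0.005
```

```bash
python3 - <<'E'
from h import *
save("side","s2");crop("s2",160,80,320,200,"s2a",4.5)
print(bot.read_state()["ft_force"])
E
```

```text
[0.65182311 0.5719165  1.27438945]
```

View pics/s2a.png

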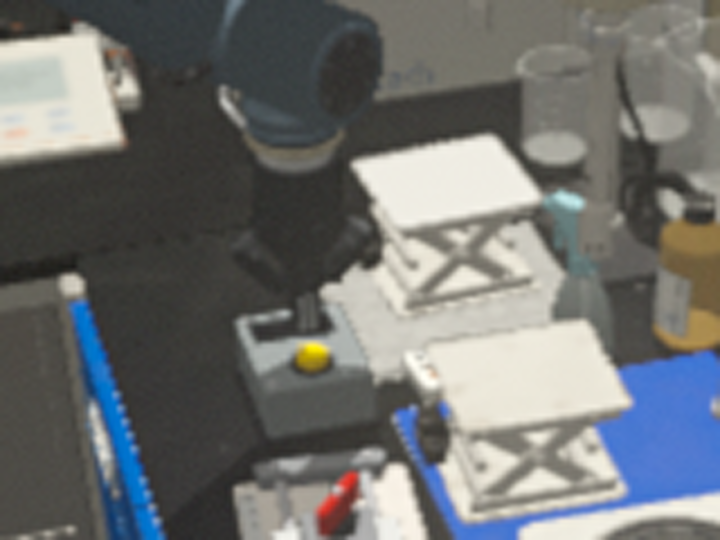

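step_arm --pt "1 0 0 -2.0 0 0 0" --pt "1 0 0 -0.9 0 0 0" --pt "1 0 0 -0.3 0 0 0" --pt "1 0 0 -0.4 0 0 0" --pt "1 0 0 0 0 0 0" --pt "1 0 0 0 0 0 0"

```text
clock: 3.02
position: [0.4933, 0.3736, 0.0703]
tool_rot: [180.0, -0.1, 88.8]
ft_force: [-2.8, 1.4, 3.5]
finger_gap: 0.002
```

```bash
python3 - <<'E'
from h import *
save("side","s3");crop("s3",160,80,320,200,"s3a",4.5)
print(bot.read_state()["ft_force"])
E
```

```text
[-3.17269916  1.66231298  4.25713035]
```

View pics/s3a.png

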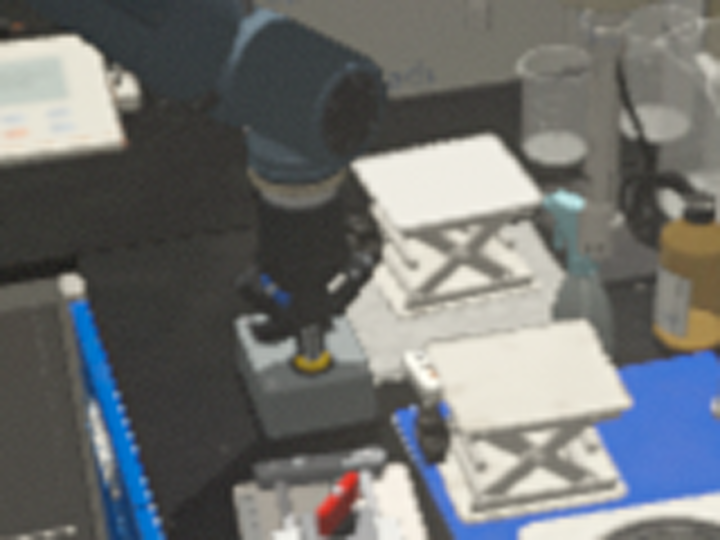

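step_arm --pt "1 0 0 2 0 0 0" --pt "1 0 0 4 0 0 0" --pt "1 0 0 4 0 0 0" --pt "1 -1 -4 4 0 0 -2" --pt "1 -1 -4 2 0 0 -6" --pt "0.5 -1 -4 0 0 0 -6" --pt "0 0 -2 0 0 0 -6" --pt "0 0 0 0 0 0 -6" --pt "0 0 0 0 0 0 -4" --pt "0 0 0 0 0 0 0"

```text
clock: 3.9
position: [0.4669, 0.2472, 0.2171]
tool_rot: [180.0, -0.0, 58.6]
ft_force: [-0.5, -0.3, -0.1]
finger_gap: 0.71
```

```bash
python3 - <<'E'
from h import *
save("side","s4");crop("s4",160,80,320,200,"s4a",4.5);save("wrist","w4")
E
```

```text
(no output)
```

View pics/s4a.png

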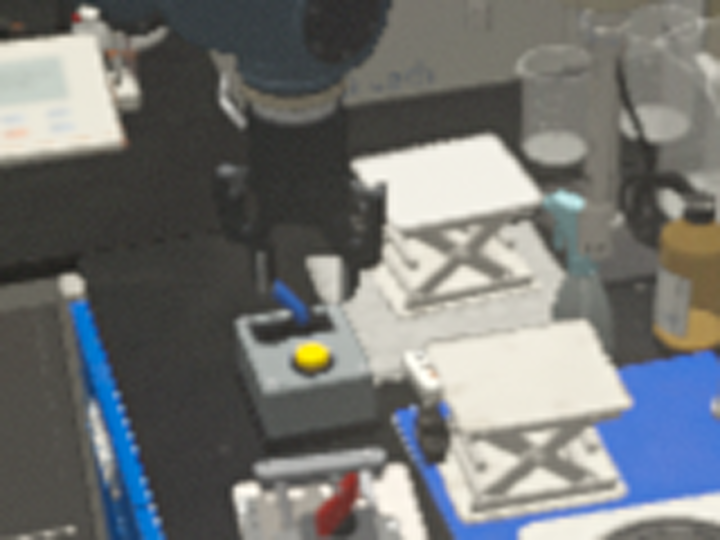

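View pics/w4.png

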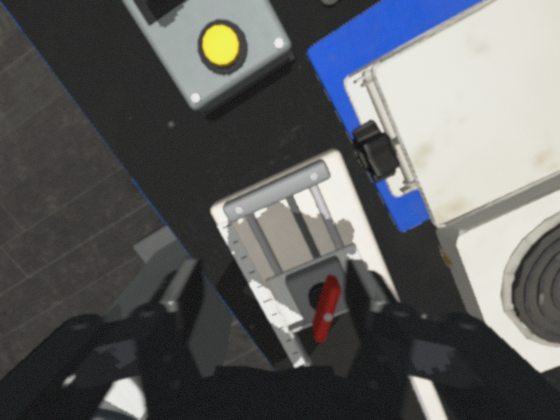

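```bash
python3 - <<'E'
from h import *
crop("w4",270,240,400,360,"w4b",6);crop("s4",210,170,270,220,"s4b",10)
E
```

```text
(no output)
```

View pics/w4b.png

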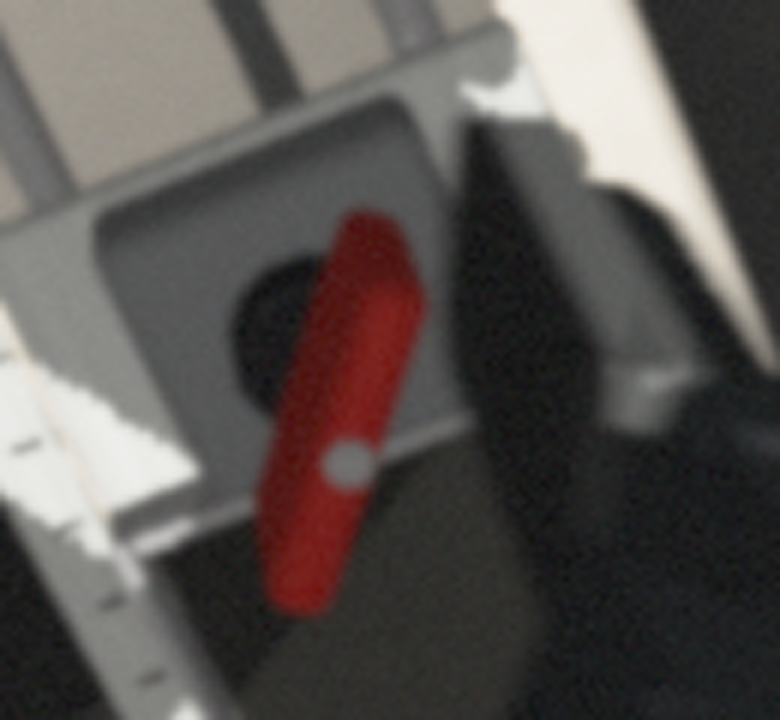

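View pics/s4b.png

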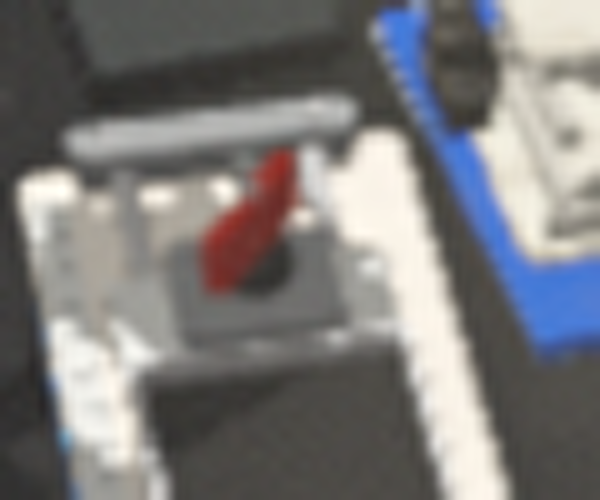

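```bash
python3 - <<'E'
from h import *
w1=load("w1");w4=load("w4");s=load("s4")
p,e=tri([(w1,60.5,262.6),(w4,328,317.2)]);print(p,e)
q=proj(s,p);print("side crop",(q-[210,170])*10)
z=p[2]
# bar ends on w4 at top z: centre line of the ends
a=at(w4,270+300/6,240+590/6,z);b=at(w4,270+398/6,240+300/6,z);print(a,b,np.linalg.norm(b-a),np.degrees(np.arctan2(*(b-a)[[1,0]])))
for u,v in[(275/6+270,240+590/6)]:pass
E
```

```text
[0.45621428 0.13180604 0.10791002] [np.float64(0.30538692339294493), np.float64(0.3099488580331918)]
side crop [243.54808939 186.37979292]
[0.43898717 0.115243   0.10791002] [0.475686   0.15225045 0.10791002] 0.05211867135851773 45.23990298074946
```

```bash
python3 - <<'E'
from h import *
w1=load("w1");w4=load("w4")
def ang(c,p,q,z=.108):
    a=at(c,*p,z);b=at(c,*q,z);print(a,b,np.linalg.norm(b-a),np.degrees(np.arctan2(*(b-a)[[1,0]])))
ang(w1,(145/3.8,160+345/3.8),(325/3.8,160+448/3.8))
ang(w1,(210/3.8,160+290/3.8),(375/3.8,160+388/3.8))
ang(w4,(270+330/6,240+610/6),(270+424/6,240+310/6))
ang(w4,(270+265/6,240+580/6),(270+365/6,240+290/6))
# shaker edge axis: white base far edge etc
ang(w1,(70,160+150/3.8),(105,160+143/3.8),.06)
ang(w1,(0,160+490/3.8),(750/3.8,160+478/3.8),.034)
E
```

```text
[0.44024742 0.11371167 0.108     ] [0.47676129 0.15273011 0.108     ] 0.053438767932623796 46.89917037590651
[0.4270768 0.1363295 0.108    ] [0.46071293 0.17175624 0.108     ] 0.048851230323064584 46.48518380953329
[0.44121068 0.10967527 0.108     ] [0.47818577 0.14885978 0.108     ] 0.053875624170531496 46.661708260067854
[0.4352819  0.11970943 0.108     ] [0.47233991 0.15627244 0.108     ] 0.05205910333369843 44.61477618778986
[0.40049301 0.1304798  0.06      ] [0.40349778 0.17038865 0.06      ] 0.04002180489662625 85.69427596478711
[ 0.51249422 -0.01760837  0.034     ] [0.54163821 0.24303019 0.034     ] 0.2622629045230435 83.61982433647172
```

step_arm --pt "0 -0.2 -2 0 0 0 -2" --pt "0 -0.2 -2 0 0 0 -2" --pt "0 -0.2 -2 0 0 0 -2" --pt "0 -0.2 -2 0 0 0 -2" --pt "0 -0.2 -2 0 0 0 -2" --pt "0.2 0 -1.5 -2 0 0 -2" --pt "0.2 0 0 -3 0 0 0" --pt "0.2 0 0 -2 0 0 0" --pt "0.2 0 0 0 0 0 0" --pt "0.2 0 0 0 0 0 0"

```text
clock: 4.83
position: [0.4565, 0.1329, 0.1464]
tool_rot: [-179.9, 0.1, 46.9]
ft_force: [0.0, 0.3, 0.5]
finger_gap: 0.8
```

```bash
python3 - <<'E'
from h import *
print(bot.read_state())
save("wrist","w5");crop("w5",140,180,420,420,"w5a",2.8)
c=load("w5");print((proj(c,[.4562,.1318,.108])-[140,180])*2.8)
E
```

```text
{'clock': 4.8333, 'q': array([ 1.06129466e+01,  1.91247212e+01,  1.09995363e+02, -8.16352681e-04,
        5.09710857e+01,  5.36789854e+01]), 'dq': array([ 0.14026225, -1.73052131, -1.76440568,  0.00719238,  0.61668209,
        0.44833362]), 'tau': array([-2.89484477e-01, -4.20535648e+01, -2.23477024e+01, -8.06112774e-03,
       -2.21858975e-01, -2.69812293e-02]), 'position': array([0.45654884, 0.13285387, 0.14640006]), 'tool_rot': array([-1.79946509e+02,  7.38319011e-02,  4.69345102e+01]), 'ft_force': array([0.02039609, 0.26073787, 0.52711372]), 'torque': array([-0.00859002, -0.00592111,  0.03412831]), 'finger_gap': 0.8004644650487367}
[368.47620624 171.67382121]
```

View pics/w5a.png

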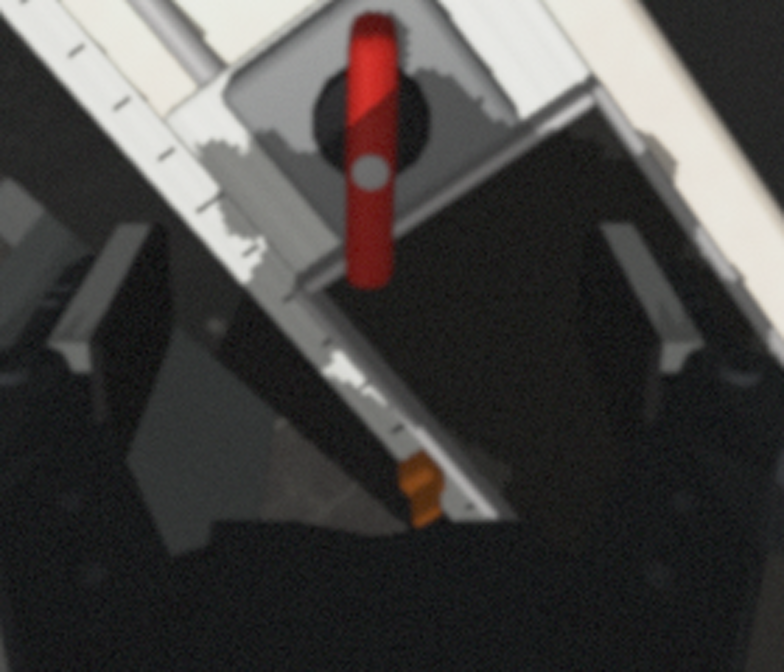

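step_arm --pt "0.2 0 -0.05 -3 0 0 0" --pt "0.3 0 0 -3 0 0 0" --pt "0.8 0 0 -0.4 0 0 0" --pt "1 0 0 0 0 0 0" --pt "1 0 0 0 0 0 0" --pt "1 0 0 0 0 0 0" --pt "1 0 0 0 0 0 0" --pt "1 0 0 0 0 0 0" --pt "1 0 0 0 0 0 0" --newtons 50

```text
clock: 5.63
position: [0.4563, 0.1338, 0.0846]
tool_rot: [-179.9, -0.1, 46.8]
ft_force: [-11.1, 12.9, 12.3]
finger_gap: 0.116
```

step_arm --pt "1 -0.1 0.1 0.1 0 0 3" --pt "1 0 0 0 0 0 5" --pt "1 0 0 0 0 0 5" --pt "1 0 0 0 0 0 5"

```text
clock: 5.97
position: [0.4558, 0.1342, 0.0847]
tool_rot: [180.0, -0.1, 65.1]
ft_force: [-2.4, 9.1, -4.6]
finger_gap: 0.119
```

```bash
python3 - <<'E'
from h import *
s=bot.read_state();print(s["ft_force"],s["torque"],s["position"],s["tool_rot"])
E
```

```text
[-2.36036358  9.1250126  -4.57315946] [ 1.46114581  0.35607198 -0.09246023] [0.45583187 0.13418673 0.08470803] [ 1.79992597e+02 -1.03625555e-01  6.50521589e+01]
```

step_arm --pt "1 0 0.05 0 0 0 6" --pt "1 0 0.0 0 0 0 6" --pt "1 0 0 0 0 0 6" --pt "1 0 0 0 0 0 6" --pt "1 0 0 0 0 0 6" --pt "1 0 0 0 0 0 6" --pt "1 0 0 0 0 0 6" --pt "1 0 0 0 0 0 6" --pt "1 0 0 0 0 0 6" --pt "1 0 0 0 0 0 6" --pt "1 0 0 0 0 0 3" --pt "1 0 0 0 0 0 0" --pt "1 0 0 0 0 0 0"

```text
clock: 7.05
position: [0.4545, 0.1339, 0.0847]
tool_rot: [-179.9, -0.1, 127.7]
ft_force: [-9.7, 1.2, 3.0]
finger_gap: 0.117
```

```bash
python3 - <<'E'
from h import *
s=bot.read_state();print(s["ft_force"],s["torque"],s["position"],s["tool_rot"])
save("wrist","w6");save("side","s6");crop("s6",200,130,300,230,"s6a",6)
E
```

```text
[-9.6906016   1.21050681  3.01622371] [ 0.27162589  1.42129407 -1.00188938] [0.4544828  0.13393511 0.08466241] [-1.79908431e+02 -1.20085960e-01  1.27722199e+02]
```

View pics/w6.png

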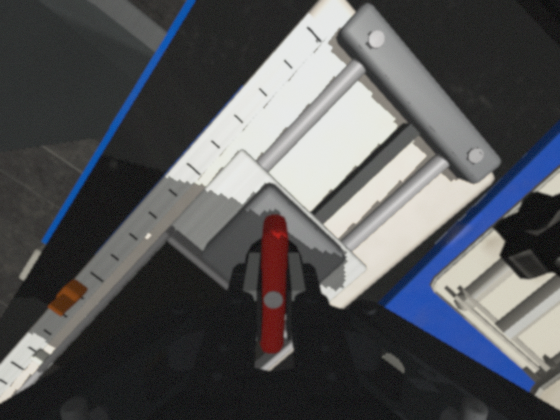

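View pics/s6a.png

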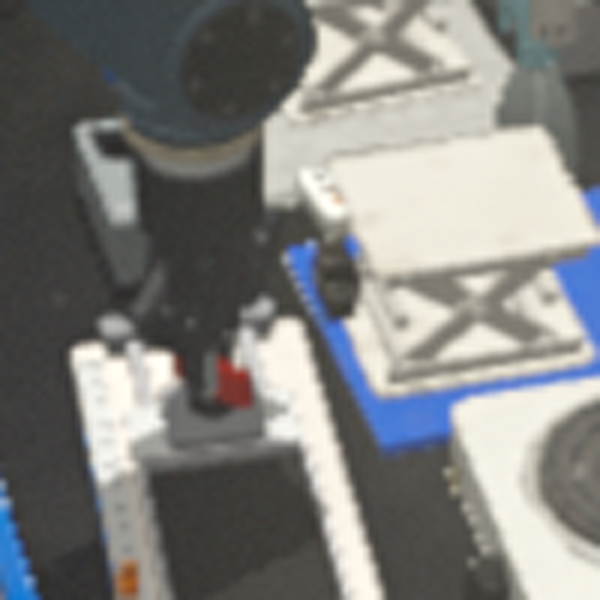

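```bash
python3 - <<'E'
from h import *
c=load("w6")
crop("w6",0,200,200,400,"w6a",4)
crop("s6",205,200,275,280,"s6b",8)
save("scene","c6");crop("c6",220,190,300,270,"c6b",8)
print(at(c,148,236,.05),at(c,68,298,.05))
E
```

```text
[0.39468259 0.09064087 0.05      ] [0.37677578 0.02426203 0.05      ]
```

View pics/w6a.png

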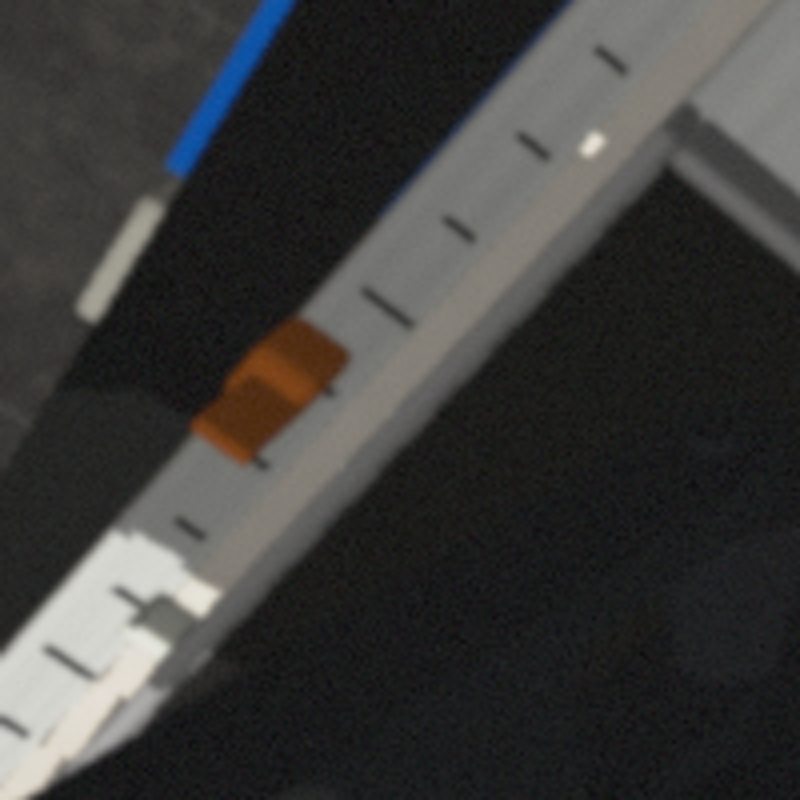

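View pics/s6b.png

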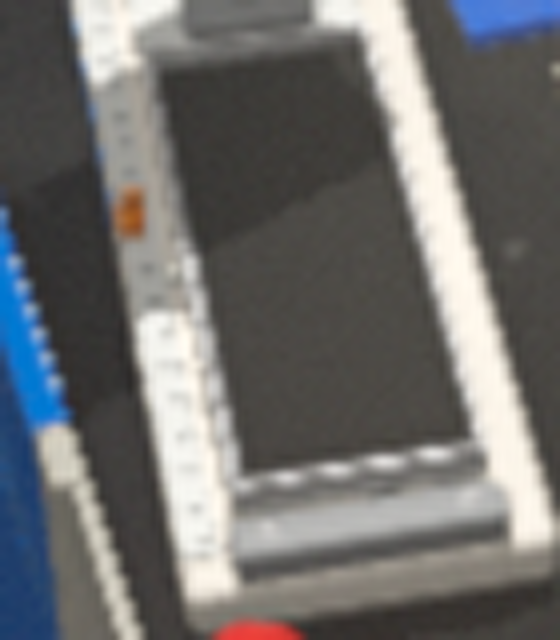

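View pics/c6b.png

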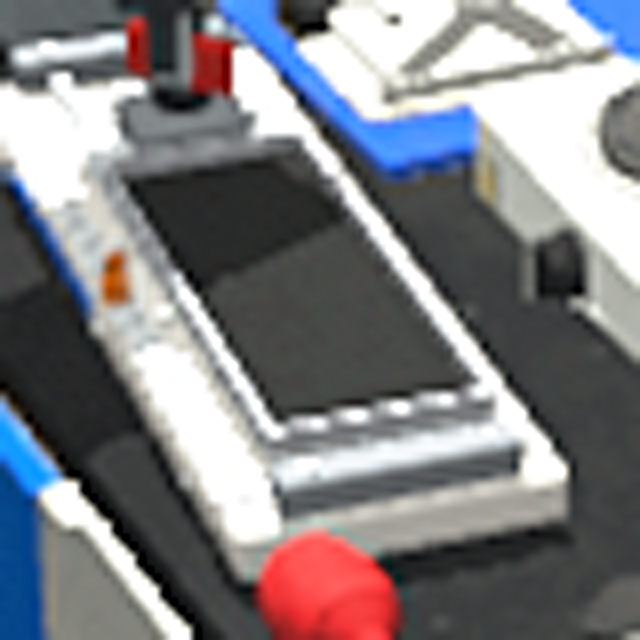

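```bash
python3 - <<'E'
from h import *
w=load("w6");s=load("s6");c=load("c6")
th=np.radians(-6.6);ey=np.array([-np.sin(th),np.cos(th),0]);
f=tri([(w,62,303.75),(s,221.2,224.7),(c,234.6,222.75)]);print("flag",f)
for pu,pv in[(195,597),(205,595)]:
  p=tri([(w,pu/4,200+pv/4),(s,205+176/8,200+264/8)]);print("ptr",p,(f[0]-p[0])@ey)
for z in(.045,.05,.055): print(at(w,195/4,200+597/4,z),at(s,205+176/8,200+264/8,z))
crop("w6",0,320,100,400,"w6c",8)
E
```

```text
flag (array([0.37670046, 0.02109221, 0.05315504]), [np.float64(0.6862946169668058), np.float64(0.181805033586299), np.float64(0.12147514716324936)])
ptr (array([ 0.38560962, -0.02052859,  0.04840449]), [np.float64(1.8625482964687854), np.float64(0.3603196241140643)]) 0.04032098037234411
ptr (array([ 0.38620186, -0.01987558,  0.04770312]), [np.float64(1.158816787944376), np.float64(0.22487531366391839)]) 0.039604229607454425
[ 0.38392375 -0.02431537  0.045     ] [ 0.38749462 -0.01722727  0.045     ]
[ 0.38465221 -0.01839344  0.05      ] [ 0.38649824 -0.02228016  0.05      ]
[ 0.38538068 -0.01247151  0.055     ] [ 0.38550185 -0.02733305  0.055     ]
```

View pics/w6c.png

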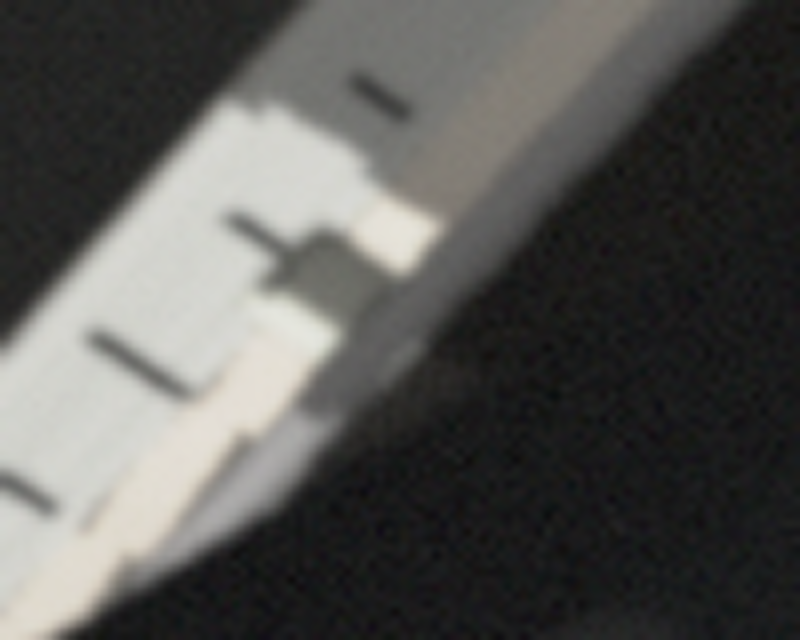

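```bash
python3 - <<'E'
from h import *
w=load("w6");s=load("s6");c=load("c6")
th=np.radians(-6.6);ey=np.array([-np.sin(th),np.cos(th),0]);
f=np.array([.3767,.0211,0])
p=tri([(w,290/8,320+310/8),(s,205+176/8,200+264/8)]);print("ptr",p,(f-p[0])@ey)
for z in(.04,.045,.05): 
  q=at(w,290/8,320+310/8,z);print(q,(f-q)@ey)
print((proj(c,p[0])-[220,190])*8)
E
```

```text
ptr (array([ 0.38391435, -0.02598445,  0.05388354]), [np.float64(2.8598189081079006), np.float64(0.5439182230489124)]) 0.045943208545876475
[ 0.37985845 -0.04300283  0.04      ] 0.06331497995807232
[ 0.38067604 -0.03673991  0.045     ] 0.05699959978813151
[ 0.38149364 -0.030477    0.05      ] 0.050684219618190696
[171.31644257 303.18121228]
```

step_arm --pt "1 0 0 0 0 0 -3" --pt "1 0.04 0.35 0 0 0 0" --pt "1 0.08 0.7 0 0 0 0" --pt "1 0.08 0.7 0 0 0 0" --pt "1 0.08 0.7 0 0 0 0" --pt "1 0.08 0.7 0 0 0 0" --pt "1 0.04 0.35 0 0 0 0" --pt "1 0 0 0 0 0 0" --pt "1 0 0 0 0 0 0"

```text
clock: 7.95
position: [0.4584, 0.1692, 0.0847]
tool_rot: [-179.9, -0.1, 124.8]
ft_force: [-8.8, 1.7, 2.9]
finger_gap: 0.12
```

```bash
python3 - <<'E'
from h import *
s=bot.read_state();print(s["ft_force"],s["torque"],s["position"],s["tool_rot"])
save("wrist","w7");save("side","s7");save("scene","c7")
crop("w7",0,250,150,400,"w7a",5)
crop("s7",205,200,275,280,"s7b",8)
crop("c7",220,190,300,270,"c7b",8)
E
```

```text
[-8.79817383  1.70347231  2.91460457] [ 0.54785858  1.48564379 -0.09818106] [0.45840622 0.169239   0.08465342] [-1.79890878e+02 -9.45652892e-02  1.24838375e+02]
```

View pics/w7a.png

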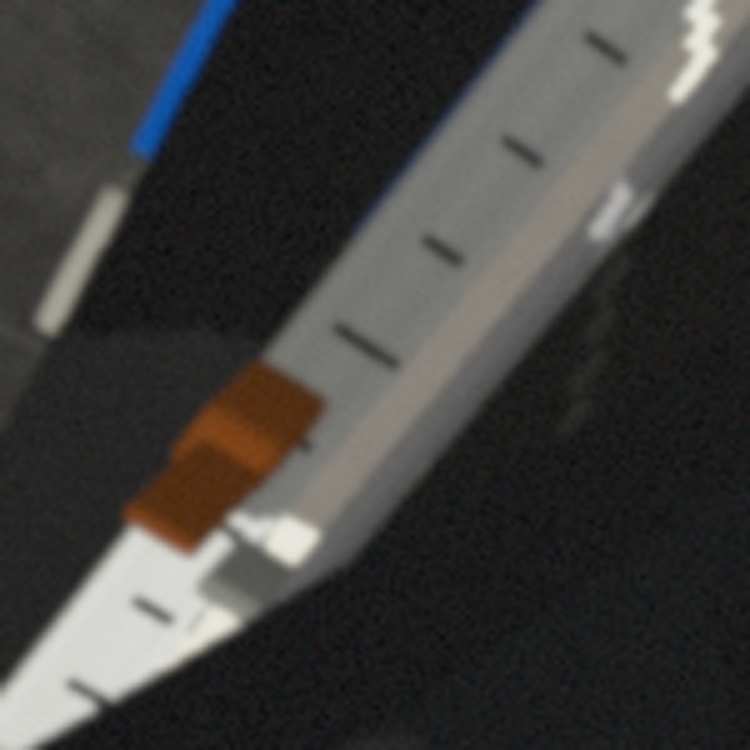

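View pics/s7b.png

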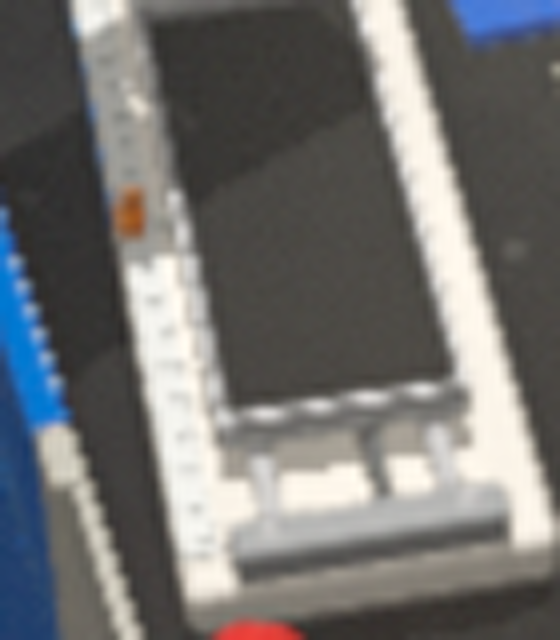

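View pics/c7b.png

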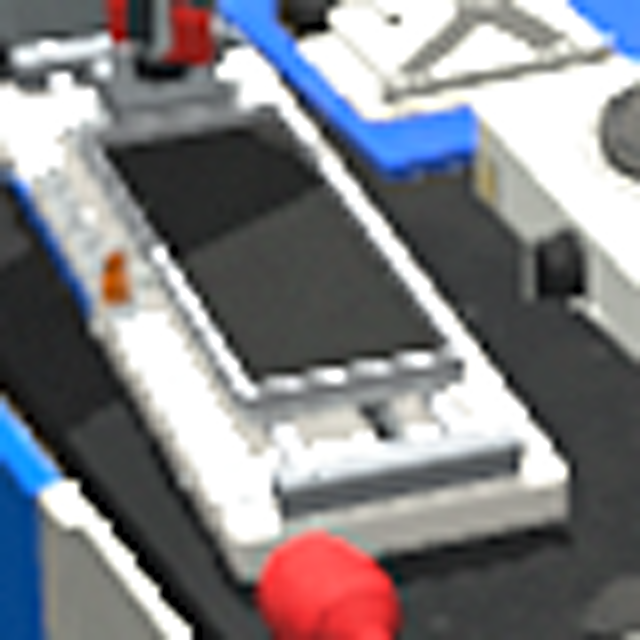

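step_arm --pt "0.4 0 0 0 0 0 0" --pt "0.1 0 0 0 0 0 0" --pt "0.1 0 0 0 0 0 0" --pt "0.1 0 0 3 0 0 0" --pt "0.1 0 0 4 0 0 0" --pt "0.1 -1.5 -3 3 0 0 5" --pt "0.1 -1.5 -4 0 0 0 7" --pt "0.1 -1.5 -4 0 0 0 7" --pt "0.1 -1 -1 0 0 0 7" --pt "0.1 0 0 0 0 0 7" --pt "0.1 0 0 0 0 0 7" --pt "0.1 0 0 0 0 0 7" --pt "0.1 0 0 0 0 0 0"

```text
clock: 9.18
position: [0.4105, 0.0608, 0.182]
tool_rot: [180.0, 0.1, 170.6]
ft_force: [0.2, 0.0, -0.3]
finger_gap: 0.9
```

```bash
python3 - <<'E'
from h import *
print(bot.read_state()["dq"])
save("wrist","w8")
c=load("w8");print(proj(c,[.377,.02,.05]))
E
```

```text
[ 2.95474076e-01  3.07903540e-01 -6.76625015e-03 -5.71523142e-02
 -2.09150296e-02  1.34400120e+01]
[221.3084165  167.52029796]
```

View pics/w8.png

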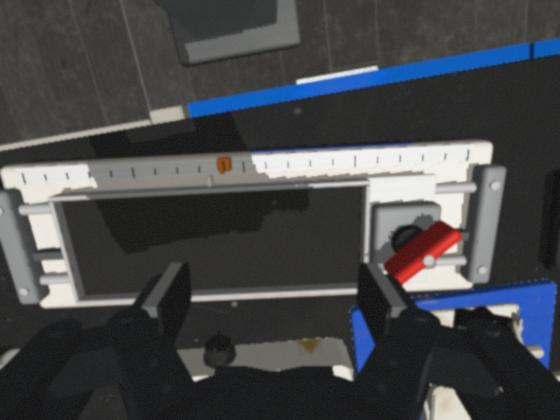

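```bash
python3 - <<'E'
from h import *
save("wrist","w8");save("wrist","w8")
print(bot.read_state()["dq"][5],bot.read_state()["tool_rot"])
crop("w8",180,140,270,210,"w8a",8)
E
```

```text
-0.5518659720835773 [1.79993810e+02 3.52671350e-02 1.70074585e+02]
```

View pics/w8a.png

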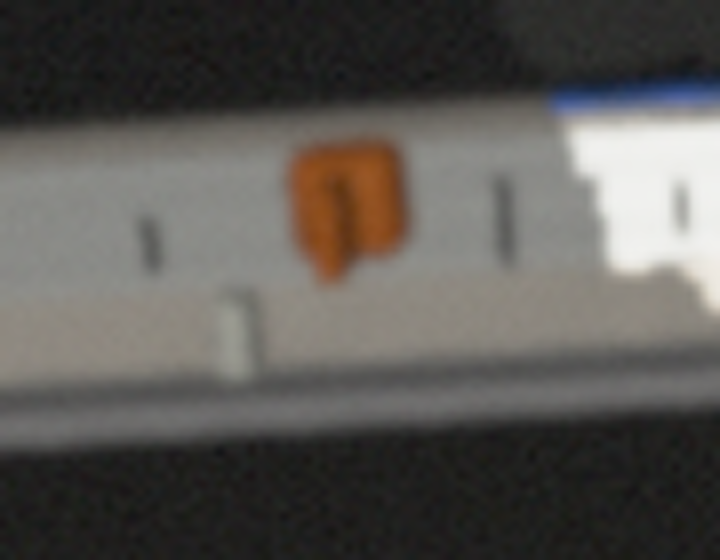

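```bash
python3 - <<'E'
from h import *
c=load("w8")
print(c["o"])
L=lambda x,y,z:at(c,180+x/8,140+y/8,z)
th=np.radians(-6.6);ey=np.array([-np.sin(th),np.cos(th),0])
for n,x,y,zz in[("flag body c",348,198,(.036,.044,.05,.06)),("flag spike",330,275,(.036,.05,.06)),("corner L",290,195,(.036,.05,.06)),("corner R",405,195,(.036,.05,.06)),("ptr tip",238,292,(.045,.05,.055,.06))]:
  for z in zz:
    p=L(x,y,z);print(n,z,p.round(4),"y'",round(float(p@ey),4))
# direction of base from long edges: tray inner rim top edge near side
a=L(0,455,.064);b=L(720,405,.064);print(np.degrees(np.arctan2(*(b-a)[[1,0]]))-90)
a=at(c,5,170,.034);b=at(c,490,143,.034);print(np.degrees(np.arctan2(*(b-a)[[1,0]]))-90)
a=at(c,45,307,.034);b=at(c,350,290,.034);print(np.degrees(np.arctan2(*(b-a)[[1,0]]))-90)
E
python3 - <<'E'
import sys;sys.path.insert(0,'.')
E
python3 -c "
from h import *
crop('w8',200,145,245,195,'w8b',14)"
```

```text
[0.33797482 0.07241049 0.32405202]
flag body c 0.036 [0.3762 0.0204 0.036 ] y' 0.0635
flag body c 0.044 [0.3752 0.0218 0.044 ] y' 0.0648
flag body c 0.05 [0.3744 0.0229 0.05  ] y' 0.0658
flag body c 0.06 [0.3731 0.0247 0.06  ] y' 0.0674
flag spike 0.036 [0.3844 0.0165 0.036 ] y' 0.0605
flag spike 0.05 [0.3822 0.0192 0.05  ] y' 0.063
flag spike 0.06 [0.3805 0.0211 0.06  ] y' 0.0647
corner L 0.036 [0.3748 0.0141 0.036 ] y' 0.057
corner L 0.05 [0.373  0.0169 0.05  ] y' 0.0597
corner L 0.06 [0.3717 0.0189 0.06  ] y' 0.0615
corner R 0.036 [0.377  0.0267 0.036 ] y' 0.0699
corner R 0.05 [0.3751 0.0289 0.05  ] y' 0.0719
corner R 0.06 [0.3738 0.0305 0.06  ] y' 0.0733
ptr tip 0.045 [0.3831 0.0079 0.045 ] y' 0.0519
ptr tip 0.05 [0.3822 0.009  0.05  ] y' 0.0529
ptr tip 0.055 [0.3814 0.0102 0.055 ] y' 0.054
ptr tip 0.06 [0.3806 0.0114 0.06  ] y' 0.055
-5.896143566480674
-6.802538310747352
-6.367361756493011
```

View pics/w8b.png

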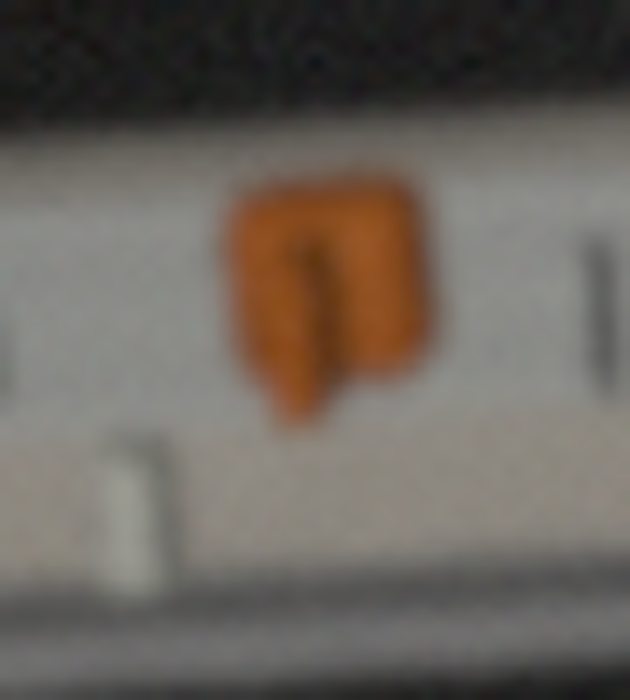

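step_arm --pt "0.2 0.7 1.5 0 0 0 -6" --pt "0.2 0.7 1.5 0 0 0 -6" --pt "0.2 0.7 1.5 0 0 0 -6" --pt "0.2 0.7 1.5 0 0 0 -6" --pt "0.2 0.7 1.5 0 0 0 -6" --pt "0.2 0.7 1.5 0 0 0 -6" --pt "0.2 0.6 1.8 0 0 0 -6" --pt "0.2 0 0 -4 0 0 -3" --pt "0.2 0 0 0 0 0 0" --pt "0.2 0 0 0 0 0 0"

```text
clock: 10.17
position: [0.4569, 0.1688, 0.1405]
tool_rot: [-179.8, -0.1, 125.3]
ft_force: [-0.2, -0.1, 0.6]
finger_gap: 0.8
```

```bash
python3 - <<'E'
from h import *
s=bot.read_state();print(s["position"],s["tool_rot"])
save("wrist","w9");crop("w9",140,180,420,420,"w9a",2.8)
E
```

```text
[0.45693432 0.16877138 0.14049952] [-1.79772802e+02 -7.92052472e-02  1.25334202e+02]
```

View pics/w9a.png

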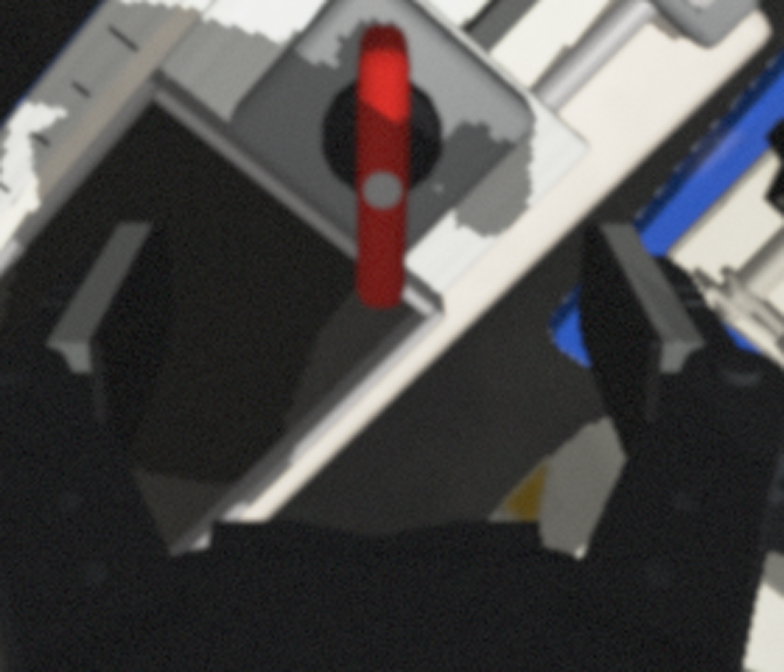

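step_arm --pt "0.2 0.1 0.06 -3 0 0 0" --pt "0.3 0.02 0 -2.5 0 0 0" --pt "0.8 0 0 0 0 0 0" --pt "1 0 0 0 0 0 0" --pt "1 0 0 0 0 0 0" --pt "1 0 0 0 0 0 0" --pt "1 0 0 0 0 0 0" --pt "1 0 0 0 0 0 0" --newtons 50

```text
clock: 10.88
position: [0.4593, 0.1697, 0.0882]
tool_rot: [180.0, 0.0, 125.3]
ft_force: [-5.1, -0.9, 9.6]
finger_gap: 0.117
```

```bash
python3 - <<'E'
from h import *
s=bot.read_state();print(s["position"],s["tool_rot"],s["ft_force"],s["torque"])
E
```

```text
[0.45934202 0.16973737 0.08821698] [1.79955099e+02 2.43341720e-03 1.25303767e+02] [-5.09259519 -0.94120288  9.59641236] [-0.10906833  0.91739101 -0.07611938]
```

Slide +11.5 mm along the base's y, then check.

step_arm --pt "1 0.03 0.3 0 0 0 0" --pt "1 0.05 0.45 0 0 0 0" --pt "1 0.04 0.39 0 0 0 0" --pt "1 0 0 0 0 0 0" --pt "1 0 0 0 0 0 0"

```text
clock: 11.3
position: [0.4606, 0.1816, 0.0882]
tool_rot: [179.9, -0.0, 125.3]
ft_force: [-5.7, 2.1, 7.6]
finger_gap: 0.118
```

```bash
python3 - <<'E'
from h import *
s=bot.read_state();print(s["position"],s["tool_rot"],s["ft_force"],s["torque"])
E
```

```text
[0.46064345 0.18158522 0.08822537] [ 1.79921395e+02 -1.11426067e-02  1.25313506e+02] [-5.65727387  2.0864064   7.63877192] [ 0.29008487  0.83595891 -0.14848251]
```

step_arm --pt "1 0 0 0 0 0 -6" --pt "1 0 0 0 0 0 -6" --pt "1 0 0 0 0 0 -6" --pt "1 0 0 0 0 0 -6" --pt "1 0 0 0 0 0 -6" --pt "1 0 0 0 0 0 -6" --pt "1 0 0 0 0 0 -6" --pt "1 0 0 0 0 0 -6" --pt "1 0 0 0 0 0 -6" --pt "1 0 0 0 0 0 -6" --pt "1 0 0 0 0 0 -6" --pt "1 0 0 0 0 0 -6" --pt "1 0 0 0 0 0 -6" --pt "1 0 0 0 0 0 -2" --pt "1 0 0 0 0 0 0" --pt "1 0 0 0 0 0 0"

```text
clock: 12.63
position: [0.4603, 0.1814, 0.0882]
tool_rot: [-180.0, -0.0, 45.3]
ft_force: [-6.7, 1.8, 9.2]
finger_gap: 0.116
```

```bash
python3 - <<'E'
from h import *
s=bot.read_state();print(s["position"],s["tool_rot"],s["ft_force"],s["torque"])
E
```

```text
[0.46034998 0.18139807 0.08821778] [-1.79983262e+02 -3.99797111e-02  4.53011240e+01] [-6.68323056  1.83729236  9.24708364] [0.163552   1.23390997 0.00924636]
```

step_arm --pt "1 0 0 0 0 0 -3" --pt "1 0 0 0 0 0 -2" --pt "1 0 0 0 0 0 0"

```text
clock: 12.88
position: [0.4604, 0.1814, 0.0882]
tool_rot: [180.0, -0.0, 40.3]
ft_force: [-7.0, 1.9, 9.8]
finger_gap: 0.117
```

```bash
python3 - <<'E'
from h import *
s=bot.read_state();print(s["position"],s["tool_rot"],s["ft_force"],s["torque"])
E
```

```text
[0.46036101 0.18137807 0.08822311] [ 1.79997828e+02 -3.16260327e-02  4.02751785e+01] [-6.99031086  1.9065067   9.78008811] [0.27698932 1.15692381 0.70600823]
```

step_arm --pt "0.4 0 0 0 0 0 0" --pt "0.1 0 0 0 0 0 0" --pt "0.1 0 0 0 0 0 0" --pt "0.1 0 0 3 0 0 0" --pt "0.1 0 0 4 0 0 0" --pt "0.1 -0.4 -1 3 0 0 7" --pt "0.1 -0.4 -1 0 0 0 7" --pt "0.1 -0.4 -1 0 0 0 7" --pt "0.1 -0.4 -1 0 0 0 7" --pt "0.1 -0.4 -1 0 0 0 7" --pt "0.1 -0.4 -1 0 0 0 7" --pt "0.1 -0.4 -1 0 0 0 7" --pt "0.1 -0.4 -1 0 0 0 7" --pt "0.1 -0.4 -1 0 0 0 7" --pt "0.1 -0.4 -1 0 0 0 7" --pt "0.1 -0.4 -1 0 0 0 7" --pt "0.1 -0.4 -1 0 0 0 7" --pt "0.1 0 0 0 0 0 7" --pt "0.1 0 0 0 0 0 7" --pt "0.1 0 0 0 0 0 7"

```text
clock: 14.55
position: [0.4127, 0.0607, 0.1868]
tool_rot: [180.0, 0.0, 145.6]
ft_force: [0.3, -0.2, -0.1]
finger_gap: 0.902
```

step_arm --pt "0 0 0 0 0 0 7" --pt "0 0 0 0 0 0 7" --pt "0 0 0 0 0 0 7" --pt "0 0 0 0 0 0 7" --pt "0 0 0 0 0 0 0" --pt "0 0 0 0 0 0 0"

```text
clock: 15.05
position: [0.4126, 0.0609, 0.1866]
tool_rot: [180.0, 0.0, 173.1]
ft_force: [0.4, -0.8, -0.1]
finger_gap: 1.0
```

```bash
python3 - <<'E'
from h import *
save("wrist","w10");save("wrist","w10")
crop("w10",180,140,300,230,"w10a",6)
E
```

```text
(no output)
```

View pics/w10.png

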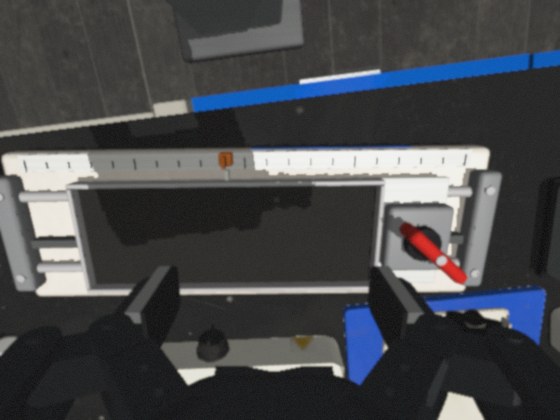

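View pics/w10a.png

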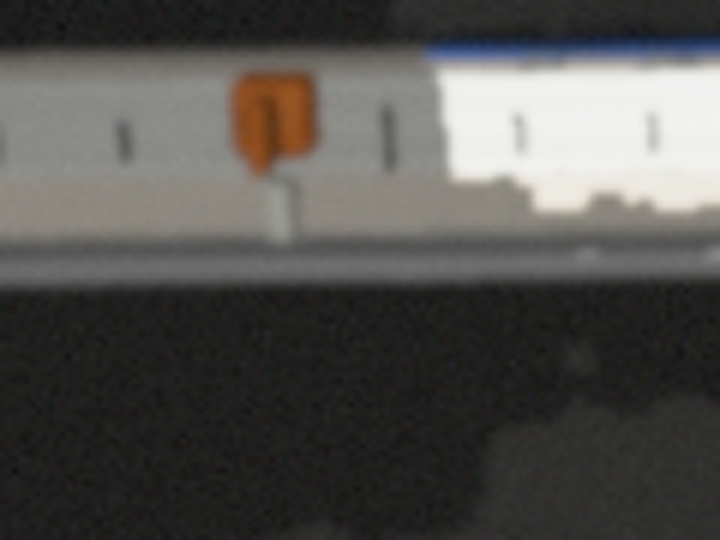

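```bash
python3 - <<'E'
from h import *
c=load("w10")
L=lambda x,y,z:at(c,180+x/6,140+y/6,z)
for yaw in(-6,-6.6):
  th=np.radians(yaw);ey=np.array([-np.sin(th),np.cos(th),0])
  for n,x,y,z in[("body",275,115,.038),("fin",262,168,.06),("ptr",281,180,.045),("ptr",281,180,.05),("ptr",281,180,.055)]:
    p=L(x,y,z);print(n,z,p.round(4),round(float(p@ey),4))
# bar angle
a=at(c,404,228,.108);b=at(c,460,275,.108);print(a,b,np.degrees(np.arctan2(*(b-a)[[1,0]])))
# tray inner corners (rim top inner edges)
for u,v in((80,188),(378,184),(375,290),(90,290)):print(at(c,u,v,.06))
E
```

```text
body 0.038 [0.3762 0.021  0.038 ] 0.0602
fin 0.06 [0.3805 0.0216 0.06  ] 0.0612
ptr 0.045 [0.3849 0.0214 0.045 ] 0.0616
ptr 0.05 [0.3841 0.0223 0.05  ] 0.0623
ptr 0.055 [0.3833 0.0231 0.055 ] 0.063
body 0.038 [0.3762 0.021  0.038 ] 0.0641
fin 0.06 [0.3805 0.0216 0.06  ] 0.0652
ptr 0.045 [0.3849 0.0214 0.045 ] 0.0655
ptr 0.05 [0.3841 0.0223 0.05  ] 0.0663
ptr 0.055 [0.3833 0.0231 0.055 ] 0.067
[0.43256575 0.15290783 0.108     ] [0.47619575 0.19514063 0.108     ] 44.06774008961241
[ 0.38252637 -0.10281351  0.06      ]
[0.40995838 0.14947396 0.06      ]
[0.51205186 0.14383702 0.06      ]
[ 0.4792961  -0.12257692  0.06      ]
```

step_arm --pt "0 0.7 -2.5 0.9 0 0 -7" --pt "0 0.7 -2.5 0.9 0 0 -7" --pt "0 0.7 -2.5 0.9 0 0 -7" --pt "0 0.7 -2.5 0.9 0 0 -7" --pt "0 0.7 -2.5 0.9 0 0 -7" --pt "0 0.7 -2.5 0.9 0 0 -7" --pt "0 0.7 -2.5 0.9 0 0 -7" --pt "0 0.7 -2.5 0.9 0 0 -7" --pt "0 0.7 -2.5 0.9 0 0 -7" --pt "0 0.7 -2.5 0.9 0 0 -7" --pt "0 0.7 -2.5 0.9 0 0 -7" --pt "0 0.7 -2.5 0.9 0 0 -7" --pt "0 0.7 -2.5 0.9 0 0 -6" --pt "0 0 0 0 0 0 0" --pt "0 0 0 0 0 0 0" --pt "0 0 0 0 0 0 0"

```text
clock: 16.48
position: [0.5032, -0.2636, 0.3029]
tool_rot: [-180.0, -0.0, 83.3]
ft_force: [0.2, -0.4, 0.2]
finger_gap: 0.999
```

```bash
python3 - <<'E'
from h import *
save("wrist","w11");save("wrist","w11")
E
```

```text
(no output)
```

View pics/w11.png

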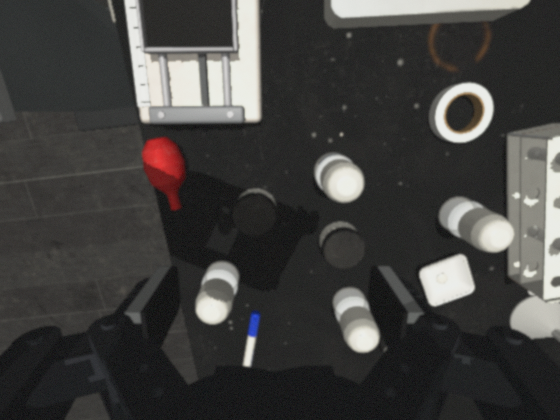

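```bash
python3 - <<'E'
from h import *
crop("w11",220,140,400,280,"w11a",4.4)
E
```

```text
(no output)
```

View pics/w11a.png

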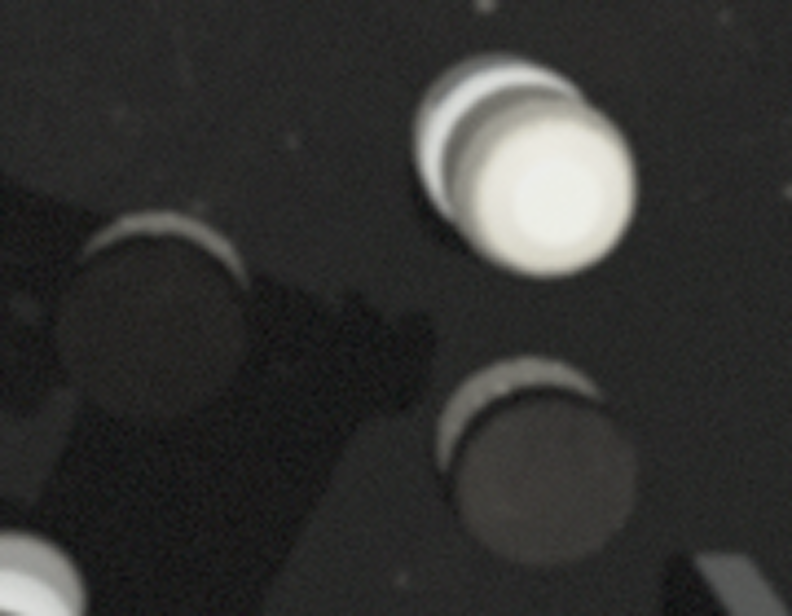

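```bash
python3 - <<'E'
from h import *
c=load("w11")
for n,x,y,z in(("dome",553,196,.095),("dome",553,196,.09),("jA",152,327,.041),("jB",545,473,.041)):
  print(n,at(c,220+x/4.4,140+y/4.4,z))
# cross check with side pictures: lid top centers
s=load("s7")
save("side","s11");crop("s11",250,250,360,350,"s11a",7)
s=load("s11")
for p in([*at(c,220+553/4.4,140+196/4.4,.095)],[*at(c,220+152/4.4,140+327/4.4,.041)],[*at(c,220+545/4.4,140+473/4.4,.041)]): print((proj(s,p)-[250,250])*7)
E
```

```text
dome [ 0.58289111 -0.27742415  0.095     ]
dome [ 0.58388453 -0.27866369  0.09      ]
jA [ 0.47261824 -0.3168741   0.041     ]
jB [ 0.5866195  -0.37781533  0.041     ]
[422.43841479 100.05914078]
[209.61209285 313.45079361]
[513.53087269 355.10128325]
```

View pics/s11a.png

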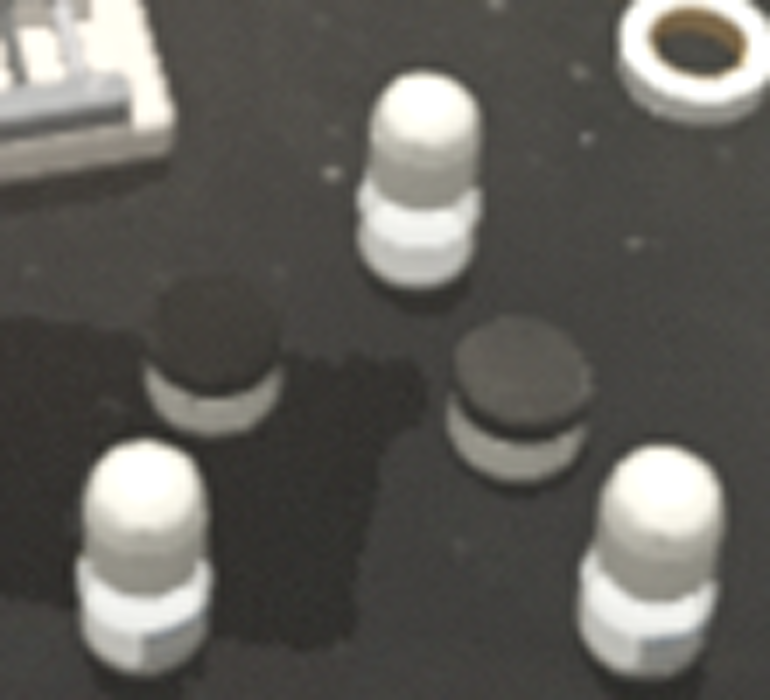

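```bash
python3 - <<'E'
from h import *
c=load("w11");s=load("s11")
for w,sd in(((152,327),(213,328)),((545,473),(522,370)),((553,196),(422,105))):
  print(tri([(c,220+w[0]/4.4,140+w[1]/4.4),(s,250+sd[0]/7,250+sd[1]/7)]))
print(bot.read_state()["position"])
E
```

```text
(array([ 0.47263756, -0.31930276,  0.03407944]), [np.float64(0.5719543954914805), np.float64(0.256196302567325)])
(array([ 0.58873722, -0.38131857,  0.03396758]), [np.float64(0.6281747018075934), np.float64(0.28658418765975147)])
(array([ 0.5830277 , -0.277961  ,  0.09247482]), [np.float64(0.3344476048896118), np.float64(0.12063388803463602)])
[ 0.5033236  -0.26312694  0.30315713]
```

step_arm --pt "0 -0.8 -1.4 -4 0 0 0" --pt "0 -0.8 -1.4 -4 0 0 0" --pt "0 -0.8 -1.4 -4 0 0 0" --pt "0 -0.7 -1.3 -4 0 0 0" --pt "0 0 0 -2 0 0 0" --pt "0 0 0 0 0 0 0" --pt "0 0 0 0 0 0 0"

```text
clock: 17.22
position: [0.4734, -0.3167, 0.1283]
tool_rot: [-179.9, -0.0, 83.3]
ft_force: [0.8, -0.4, 0.7]
finger_gap: 0.997
```

```bash
python3 - <<'E'
from h import *
save("wrist","w12");print(bot.read_state()["position"],bot.read_state()["tool_rot"])
E
```

```text
[ 0.47419408 -0.31711404  0.12967182] [1.79931117e+02 3.95074087e-02 8.33574069e+01]
```

View pics/w12.png

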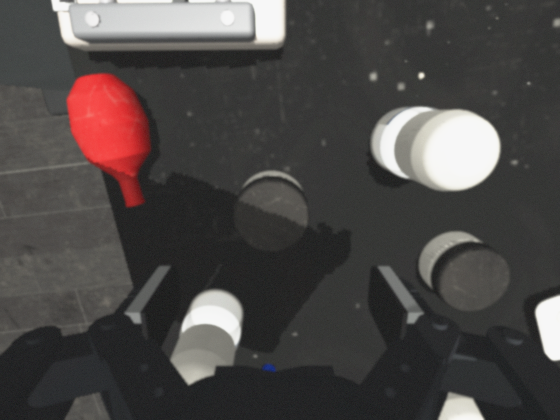

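```bash
python3 - <<'E'
from h import *
c=load("w12");print(at(c,271.5,214,.041),at(c,472,275,.041))
E
```

```text
[ 0.47299036 -0.31701035  0.041     ] [ 0.62455021 -0.38576887  0.041     ]
```

step_arm --pt "0 -0.1 0 -4 0 0 0" --pt "0 0 0 -4 0 0 0" --pt "0 0 0 -2.7 0 0 0" --pt "0 0 0 -1.4 0 0 0" --pt "0.3 0 0 0 0 0 0" --pt "0.5 0 0 0 0 0 0" --pt "0.5 0 0 0 0 0 0" --pt "0.5 0 0 0 0 0 0" --pt "0.5 0 0 0 0 0 0" --newtons 30

```text
clock: 18.02
position: [0.4739, -0.3179, 0.0099]
tool_rot: [179.8, 0.1, 83.3]
ft_force: [0.8, 2.5, 8.9]
finger_gap: 0.67
```

step_arm --pt "0.6 0 0 1 0 0 0" --pt "0.6 0 0 3 0 0 0" --pt "0.6 0 0 4 0 0 0" --pt "0.6 0 0 4 0 0 0" --pt "0.6 0 0 0 0 0 0" --pt "0.6 0 0 0 0 0 0" --newtons 40

```text
clock: 18.52
position: [0.4737, -0.3182, 0.131]
tool_rot: [179.7, 0.2, 83.3]
ft_force: [-1.0, 1.0, -1.1]
finger_gap: 0.661
```

```bash
python3 - <<'E'
from h import *
save("side","s13");crop("s13",200,200,420,380,"s13a",3.6);print(bot.read_state()["position"])
E
```

```text
[ 0.47276903 -0.3174937   0.12888096]
```

View pics/s13a.png

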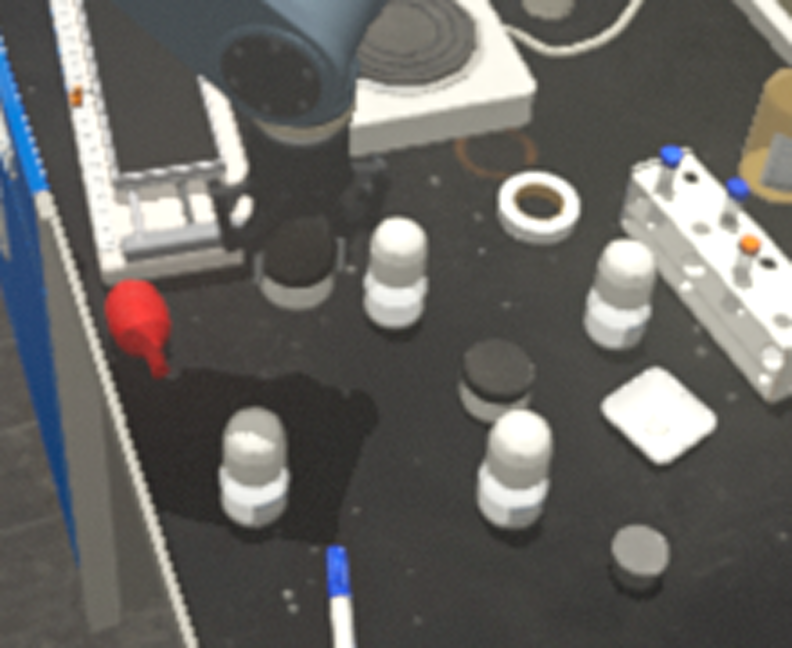

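step_arm --pt "0.6 -0.1 2 0 0 0 0" --pt "0.6 -0.2 3.5 0 0 0 0" --pt "0.6 -0.2 3.8 0 0 0 0" --pt "0.6 -0.2 3.8 0 0 0 0" --pt "0.6 -0.2 3.8 0 0 0 0" --pt "0.6 -0.2 3.8 0 0 0 0" --pt "0.6 -0.2 3.8 0 0 0 0" --pt "0.6 -0.2 3.8 0 0 0 0" --pt "0.6 -0.1 3.8 0 0 0 0" --pt "0.6 -0.1 3.8 0 0 0 0" --pt "0.6 0 3.5 0 0 0 0" --pt "0.6 0 2.4 0 0 0 0" --pt "0.6 0 0 0 0 0 0" --pt "0.6 0 0 0 0 0 0"

```text
clock: 19.73
position: [0.4547, 0.1015, 0.1265]
tool_rot: [-179.9, 0.0, 83.5]
ft_force: [1.0, -1.3, -2.0]
finger_gap: 0.667
```

```bash
python3 - <<'E'
from h import *
save("wrist","w14");save("side","s14");crop("s14",190,130,310,280,"s14a",4.5);print(bot.read_state()["position"],bot.read_state()["finger_gap"])
E
```

```text
[0.45498136 0.10017234 0.1267123 ] 0.6651181543321389
```

View pics/w14.png

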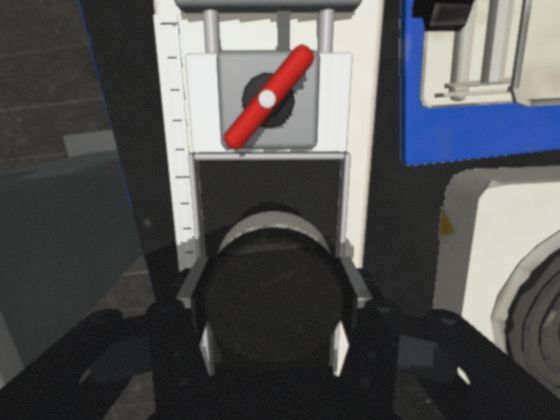

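View pics/s14a.png

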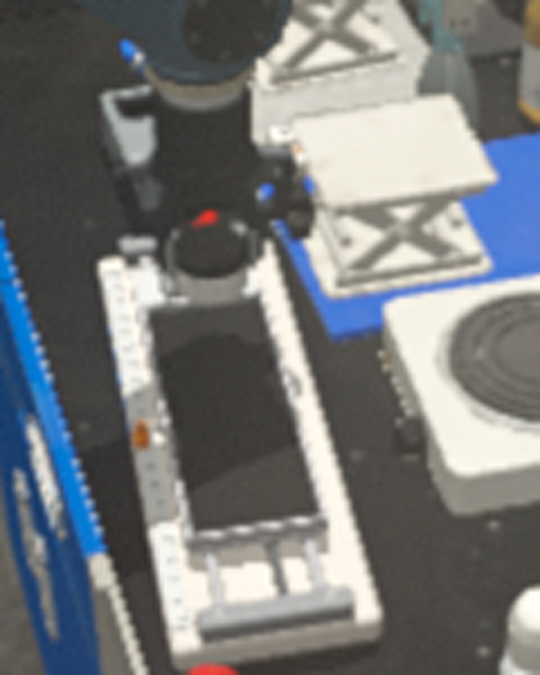

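```bash
python3 - <<'E'
from h import *
c=load("w14");
a=at(c,200,160,.064);b=at(c,342,160,.064);print(a,b,(a+b)/2)
th=np.radians(-6.6);ey=np.array([-np.sin(th),np.cos(th)]);C=np.array([.446,.0155])
print(((a+b)/2)[:2]-C, (((a+b)/2)[:2]-C)@ey, C+ey*.135)
print(at(c,271,102,.108),at(c,235,145,.1))
E
```

```text
[0.41450801 0.14986231 0.064     ] [0.50382825 0.13958764 0.064     ] [0.45916813 0.14472497 0.064     ]
[0.01316813 0.12922497] 0.12988207466189652 [0.46151652 0.14960532]
[0.46359037 0.17826792 0.108     ] [0.44265368 0.15971028 0.1       ]
```

step_arm --pt "0.6 0 0 -3 0 0 0" --pt "0.6 0 0 -2 0 0 0" --pt "0.6 0 0 -0.8 0 0 0" --pt "0.6 0 0 -0.4 0 0 0" --pt "0.6 0 0 0 0 0 0"

```text
clock: 20.25
position: [0.4553, 0.1001, 0.0651]
tool_rot: [-179.9, 0.0, 83.3]
ft_force: [-0.1, 0.3, -0.4]
finger_gap: 0.668
```

step_arm --pt "0.6 0 0 -0.15 0 0 0" --pt "0.6 0 0 -0.1 0 0 0" --pt "0.6 0 0 0 0 0 0"

```text
clock: 20.5
position: [0.4561, 0.1006, 0.064]
tool_rot: [179.9, -0.0, 83.3]
ft_force: [-1.7, -1.2, 5.8]
finger_gap: 0.663
```

Contact (about 6 N). Release, rise, and go over towards the jars.

step_arm --pt "0.3 0 0 0 0 0 0" --pt "0.05 0 0 0 0 0 0" --pt "0.05 0 0 0 0 0 0" --pt "0.05 0 0 1 0 0 0" --pt "0.05 0 0 4 0 0 0" --pt "0.05 0 0 4 0 0 0" --pt "0.05 0.5 -3 3 0 0 0" --pt "0.05 0.5 -4 0 0 0 0" --pt "0 0.8 -4 0 0 0 0" --pt "0 0.8 -4 0 0 0 0" --pt "0 1 -4 0 0 0 0" --pt "0 1 -4 0 0 0 0" --pt "0 1 -4 0 0 0 0" --pt "0 1.2 -4 0 0 0 0" --pt "0 1.2 -4 0 0 0 0" --pt "0 1.2 -4 0 0 0 0" --pt "0 1.2 -4 0 0 0 0" --pt "0 1 -3 0 0 0 0" --pt "0 0 0 0 0 0 0" --pt "0 0 0 0 0 0 0"

```text
clock: 22.17
position: [0.5689, -0.3594, 0.1822]
tool_rot: [-180.0, -0.0, 83.2]
ft_force: [0.3, 0.3, -0.3]
finger_gap: 0.999
```

```bash
python3 - <<'E'
from h import *
save("wrist","w15");save("side","s15");crop("s15",190,130,390,330,"s15a",3)
E
```

```text
(no output)
```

View pics/w15.png

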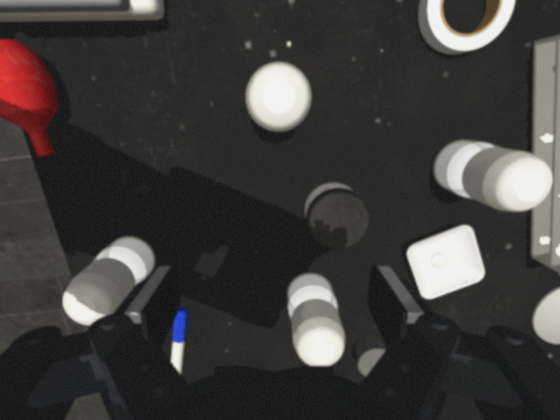

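View pics/s15a.png

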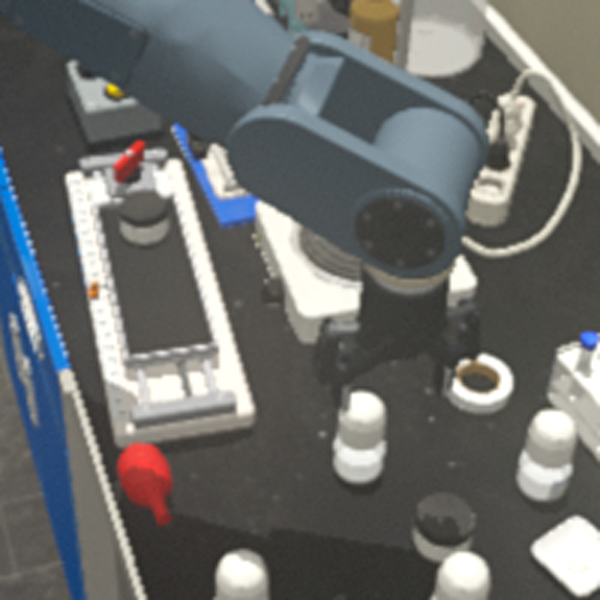

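```bash
python3 - <<'E'
from h import *
c=load("w15");print(at(c,337.5,219,.041),bot.read_state()["position"]);print(at(c,312,290,.0))
E
```

```text
[ 0.6261811  -0.38892742  0.041     ] [ 0.56896529 -0.35742719  0.18239747]
[ 0.59896898 -0.48538957  0.        ]
```

step_arm --pt "0 2 -1 -2 0 0 0" --pt "0 2 -1 -2 0 0 0" --pt "0 1.7 -1 -3 0 0 0" --pt "0 0 0 -2.5 0 0 0" --pt "0 0 0 0 0 0 0" --pt "0 0 0 0 0 0 0"

```text
clock: 22.77
position: [0.6257, -0.3867, 0.0867]
tool_rot: [-179.9, -0.1, 83.4]
ft_force: [0.4, 0.4, 1.0]
finger_gap: 1.004
```

```bash
python3 - <<'E'
from h import *
save("wrist","w16");print(bot.read_state()["position"])
E
```

```text
[ 0.62647329 -0.38748472  0.08874581]
```

View pics/w16.png

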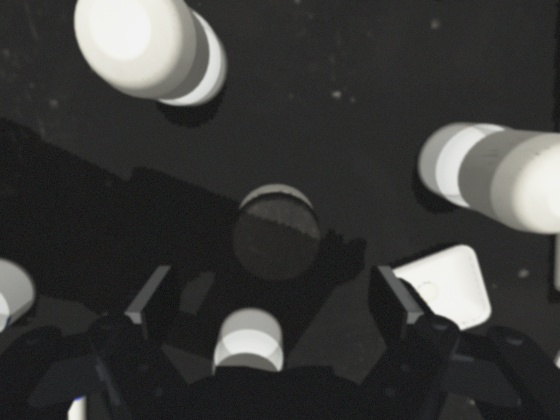

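```bash
python3 - <<'E'
from h import *
c=load("w16");print("jar",at(c,276,237,.041));
for p in((396,270),(465,245),(430,325)):print(at(c,*p,.012))
print(at(c,250,309,.04))
# finger envelope
E
```

```text
jar [ 0.62816176 -0.38906937  0.041     ]
[ 0.71263507 -0.43704804  0.012     ]
[ 0.76244049 -0.42255944  0.012     ]
[ 0.7388499  -0.48835854  0.012     ]
[ 0.60473489 -0.43927899  0.04      ]
```

step_arm --pt "0 0.1 -0.1 -3 0 0 0" --pt "0 0.05 -0.05 -3 0 0 0" --pt "0 0 0 -1.8 0 0 0" --pt "0.3 0 0 0 0 0 0" --pt "0.5 0 0 0 0 0 0" --pt "0.6 0 0 0 0 0 0" --pt "0.6 0 0 0 0 0 0" --pt "0.6 0 0 0 0 0 0" --pt "0.6 0 0 0 0 0 0" --newtons 40

```text
clock: 23.57
position: [0.6291, -0.3906, 0.0126]
tool_rot: [179.8, 0.1, 83.3]
ft_force: [-2.1, 0.4, 8.5]
finger_gap: 0.656
```

step_arm --pt "0.6 0 0 1 0 0 0" --pt "0.6 0 0 3 0 0 0" --pt "0.6 0 0 4 0 0 0" --pt "0.6 0 0 4 0 0 0" --pt "0.6 0 0 3 0 0 0" --pt "0.6 -1 2 1 0 0 0" --pt "0.6 -1.6 3.4 0 0 0 0" --pt "0.6 -1.6 3.6 0 0 0 0" --pt "0.6 -1.6 3.6 0 0 0 0" --pt "0.6 -1.6 3.6 0 0 0 0" --pt "0.6 -1.6 3.6 0 0 0 0" --pt "0.6 -1.6 3.6 0 0 0 0" --pt "0.6 -1.6 3.6 0 0 0 0" --pt "0.6 -1.6 3.6 0 0 0 0" --pt "0.6 -1.6 3.6 0 0 0 0" --pt "0.6 -1.6 3.4 0 0 0 0" --pt "0.6 -1.2 2 0 0 0 0" --pt "0.6 0 0 0 0 0 0" --pt "0.6 0 0 0 0 0 0"

```text
clock: 25.15
position: [0.4459, 0.007, 0.1705]
tool_rot: [179.9, 0.0, 83.4]
ft_force: [-0.5, -0.7, -0.5]
finger_gap: 0.658
```

```bash
python3 - <<'E'
from h import *
save("wrist","w17");print(bot.read_state()["position"],bot.read_state()["finger_gap"],bot.read_state()["tool_rot"])
E
```

```text
[0.44638287 0.00631226 0.17030402] 0.6614998390554793 [1.79854432e+02 2.25568793e-03 8.33661602e+01]
```

View pics/w17.png

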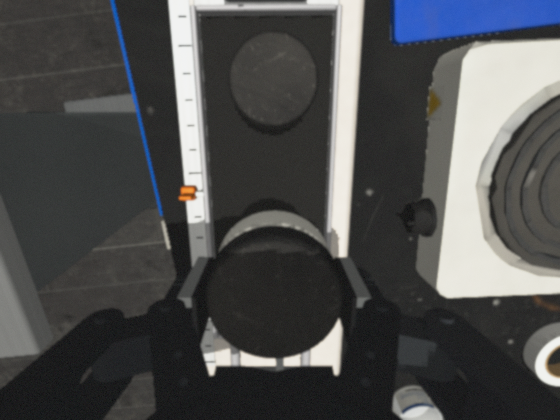

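step_arm --pt "0.6 -0.1 0.5 -3 0 0 0" --pt "0.6 0 0 -3.5 0 0 0" --pt "0.6 0 0 -2.5 0 0 0" --pt "0.6 0 0 -0.9 0 0 0" --pt "0.6 0 0 -0.4 0 0 0" --pt "0.6 0 0 -0.2 0 0 0" --pt "0.6 0 0 0 0 0 0"

```text
clock: 25.78
position: [0.444, 0.0106, 0.0661]
tool_rot: [-179.8, 0.0, 83.3]
ft_force: [-16.2, -2.2, 29.1]
finger_gap: 0.659
```

step_arm --pt "0.6 0 0 0.15 0 0 0" --pt "0.6 0 0 0 0 0 0"

```text
clock: 25.95
position: [0.446, 0.0107, 0.0671]
tool_rot: [179.8, -0.0, 83.3]
ft_force: [0.7, -0.4, -0.4]
finger_gap: 0.654
```

```bash
python3 - <<'E'
from h import *
save("wrist","w18");save("side","s18");crop("s18",190,150,310,280,"s18a",4.5);print(bot.read_state()["position"],bot.read_state()["ft_force"])
E
```

```text
[0.44576896 0.01088014 0.06646433] [0.65977388 0.57967952 1.81071264]
```

View pics/w18.png

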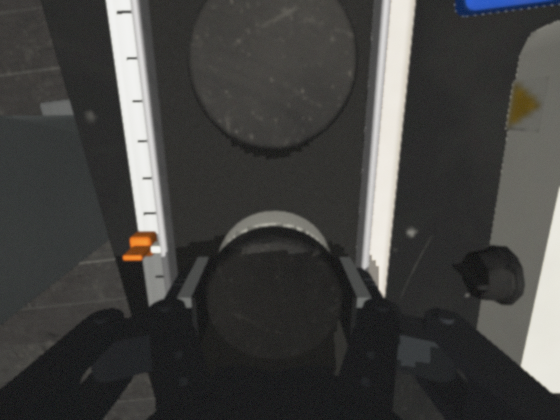

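View pics/s18a.png

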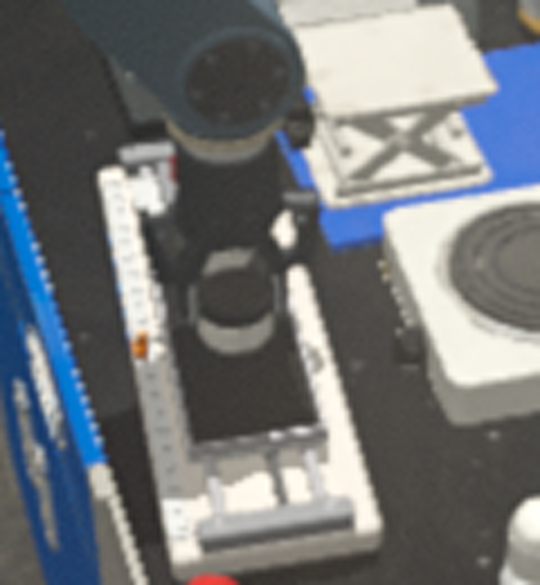

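step_arm --pt "0.3 0 0 0 0 0 0" --pt "0.05 0 0 0 0 0 0" --pt "0.05 0 0 0 0 0 0" --pt "0.05 0 0 1 0 0 0" --pt "0.05 0 0 4 0 0 0" --pt "0.05 0 0 4 0 0 0" --pt "0.05 0.5 -1 3 0 0 0" --pt "0.05 1.4 -3 0 0 0 0" --pt "0 1.4 -3 0 0 0 0" --pt "0 1.4 -3 0 0 0 0" --pt "0 1.4 -3 0 0 0 0" --pt "0 1.4 -3 0 0 0 0" --pt "0 1.4 -3 0 0 0 0" --pt "0 1.4 -3 0 0 0 0" --pt "0 1.4 -3 0 0 0 0" --pt "0 1.4 -3 0 0 0 0" --pt "0 0.6 -1 0 0 0 0" --pt "0 0 0 0 0 0 0" --pt "0 0 0 0 0 0 0"

```text
clock: 27.63
position: [0.5814, -0.2786, 0.1857]
tool_rot: [-180.0, -0.0, 83.3]
ft_force: [-0.5, 0.3, -0.1]
finger_gap: 1.0
```

```bash
python3 - <<'E'
from h import *
save("wrist","w19");save("side","s19");crop("s19",190,130,390,330,"s19a",3);print(bot.read_state()["position"])
E
```

```text
[ 0.58131337 -0.27758435  0.18588735]
```

View pics/w19.png

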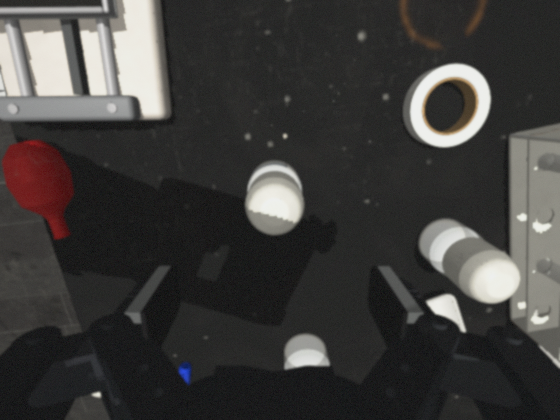

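View pics/s19a.png

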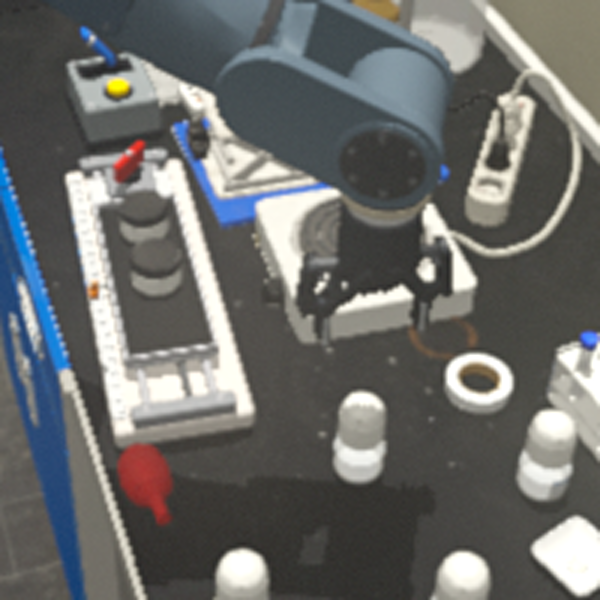

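```bash
python3 - <<'E'
from h import *
c=load("w19");
for z in(.075,.09):print(at(c,275,208,z))
E
```

```text
[ 0.58340734 -0.28157345  0.075     ]
[ 0.58388892 -0.27708879  0.09      ]
```

step_arm --pt "0 0.2 -0.1 -4 0 0 0" --pt "0 0 0 -4 0 0 0" --pt "0 0 0 -3.8 0 0 0" --pt "0 0 0 -2 0 0 0" --pt "0.4 0 0 0 0 0 0" --pt "0.7 0 0 0 0 0 0" --pt "0.7 0 0 0 0 0 0" --pt "0.7 0 0 0 0 0 0" --pt "0.7 0 0 0 0 0 0" --pt "0.7 0 0 0 0 0 0" --newtons 40

```text
clock: 28.57
position: [0.5847, -0.2801, 0.0503]
tool_rot: [179.8, 0.1, 83.3]
ft_force: [-2.9, 1.8, 7.5]
finger_gap: 0.536
```

```bash
python3 - <<'E'
from h import *
save("wrist","w20");save("side","s20");crop("s20",250,200,400,330,"s20a",4.5)
E
```

```text
(no output)
```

View pics/s20a.png

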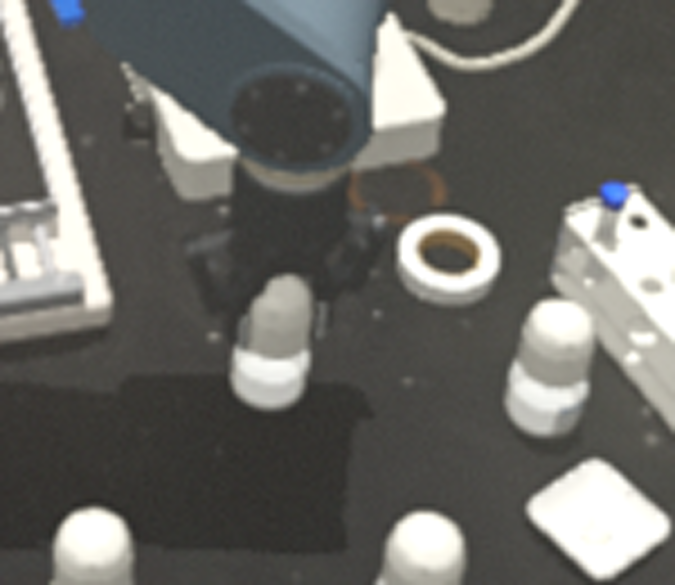

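View pics/w20.png

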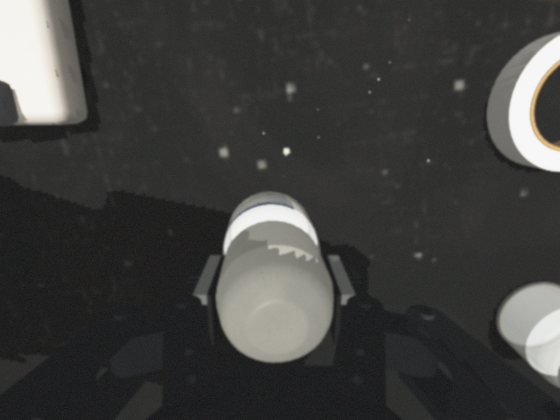

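step_arm --pt "0.7 0 0 1 0 0 0" --pt "0.7 0 0 3 0 0 0" --pt "0.7 0 0 4 0 0 0" --pt "0.7 0 0 4 0 0 0" --pt "0.7 -1 1 0 0 0 0" --pt "0.7 -2 2.7 0 0 0 0" --pt "0.7 -2 2.8 0 0 0 0" --pt "0.7 -2 2.8 0 0 0 0" --pt "0.7 -2 2.8 0 0 0 0" --pt "0.7 -2 2.8 0 0 0 0" --pt "0.7 -2 2.8 0 0 0 0" --pt "0.7 -2 2.8 0 0 0 0" --pt "0.7 0 0 0 0 0 0" --pt "0.7 0 0 0 0 0 0"

```text
clock: 29.83
position: [0.4336, -0.0738, 0.1691]
tool_rot: [179.9, 0.0, 83.4]
ft_force: [0.0, -0.5, -1.9]
finger_gap: 0.537
```

```bash
python3 - <<'E'
from h import *
save("wrist","w21");save("side","s21");crop("s21",190,150,340,290,"s21a",4.5);save("scene","c21");crop("c21",200,150,330,300,"c21a",4)
s=bot.read_state();print(s["position"],s["finger_gap"],s["ft_force"])
E
```

```text
[ 0.43465294 -0.07531724  0.16837891] 0.5344904207605964 [ 0.01357243 -0.05861601 -1.13102   ]
```

View pics/s21a.png

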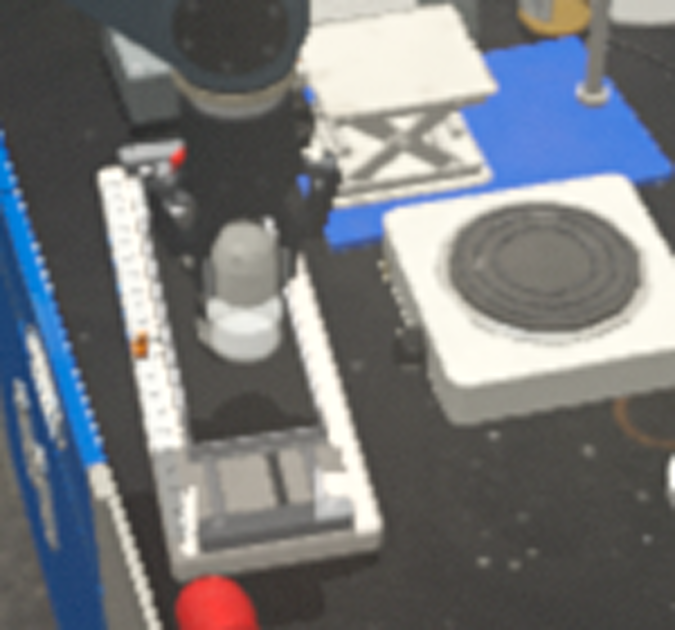

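View pics/c21a.png

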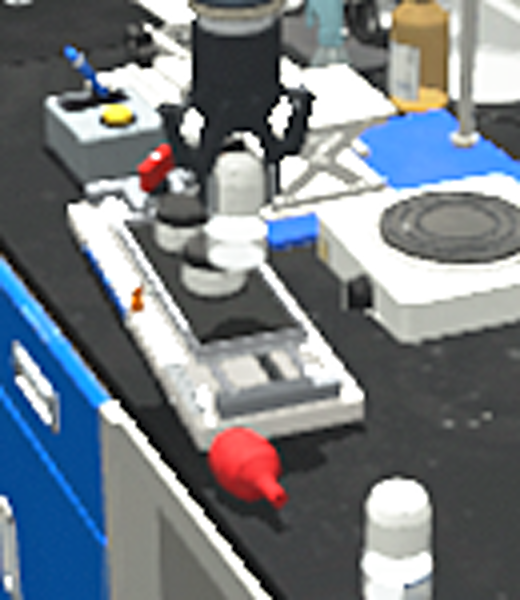

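View pics/w21.png

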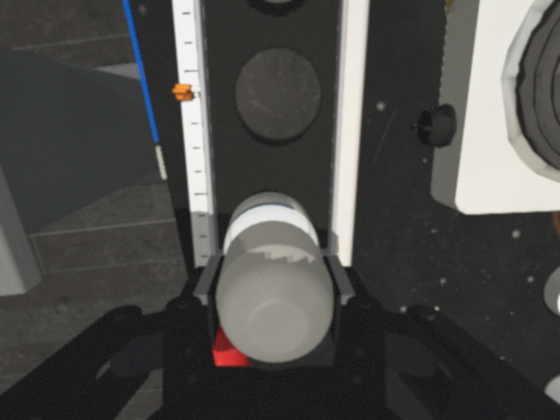

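step_arm --pt "0.7 0 0 -3 0 0 0" --pt "0.7 0 0 -2.4 0 0 0" --pt "0.7 0 0 -0.8 0 0 0" --pt "0.7 0 0 -0.2 0 0 0" --pt "0.7 0 0 0 0 0 0" --pt "0.7 0 0 0 0 0 0"

```text
clock: 30.48
position: [0.4343, -0.0753, 0.104]
tool_rot: [180.0, 0.0, 83.3]
ft_force: [0.0, 0.8, -1.0]
finger_gap: 0.53
```

step_arm --pt "0.7 0 0 -0.1 0 0 0" --pt "0.7 0 0 -0.1 0 0 0" --pt "0.7 0 0 0 0 0 0"

```text
clock: 30.73
position: [0.4346, -0.0753, 0.103]
tool_rot: [179.9, 0.0, 83.3]
ft_force: [-3.8, -0.1, 17.3]
finger_gap: 0.533
```

step_arm --pt "0.7 0 0 0.08 0 0 0" --pt "0.5 0 0 0 0 0 0" --pt "0.3 0 0 0 0 0 0" --pt "0.1 0 0 0 0 0 0" --pt "0.1 0 0 0 0 0 0" --pt "0.1 0 0 1 0 0 0" --pt "0.1 0 0 4 0 0 0" --pt "0.1 0 0 4 0 0 0" --pt "0.1 0 0 4 0 0 0" --pt "0.1 0 0 2 0 0 0" --pt "0.1 0 0 0 0 0 0" --pt "0.1 0 0 0 0 0 0"

```text
clock: 31.73
position: [0.434, -0.0747, 0.2529]
tool_rot: [179.9, 0.0, 83.3]
ft_force: [-0.8, -0.1, -0.8]
finger_gap: 0.902
```

```bash
python3 - <<'E'
from h import *
save("wrist","w22");save("side","s22");crop("s22",190,130,340,290,"s22a",4)
s=bot.read_state();print(s["position"])
E
```

```text
[ 0.43313382 -0.07448164  0.2511508 ]
```

View pics/s22a.png

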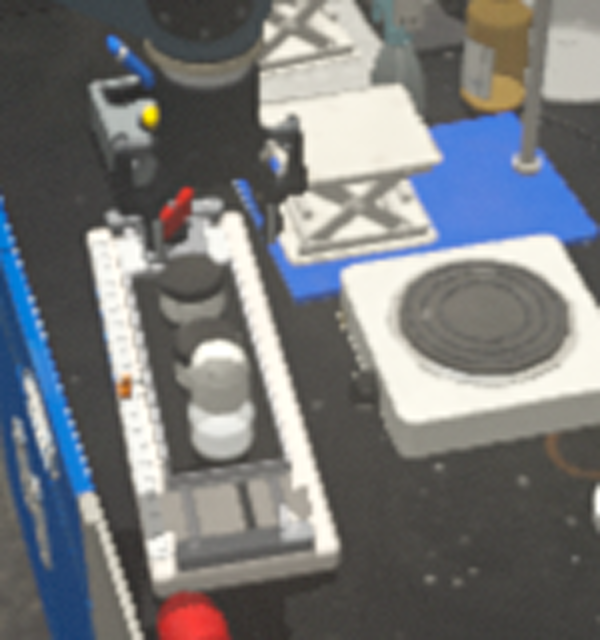

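View pics/w22.png

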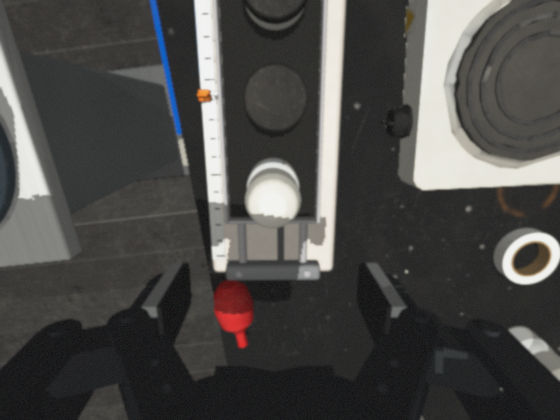

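step_arm --pt "0.5 -0.5 2 0.2 0 0 6" --pt "1 -0.5 3.4 0.2 0 0 7" --pt "1 -0.5 3.4 0.2 0 0 7" --pt "1 -0.5 3.4 0.2 0 0 7" --pt "1 -0.5 3.4 0.2 0 0 7" --pt "1 -0.5 3.4 0.2 0 0 7" --pt "1 -0.5 3.4 0.2 0 0 7" --pt "1 -0.5 3.4 0.2 0 0 7" --pt "1 -0.5 3.4 0 0 0 7" --pt "1 -0.5 3.4 0 0 0 7" --pt "1 -0.5 3.4 0 0 0 7" --pt "1 -0.5 3.4 0 0 0 7" --pt "1 -0.5 3.4 0 0 0 7" --pt "1 0 0 0 0 0 0" --pt "1 0 0 0 0 0 0" --pt "1 0 0 0 0 0 0"

```text
clock: 33.17
position: [0.3684, 0.3528, 0.267]
tool_rot: [-179.9, -0.1, 173.3]
ft_force: [0.2, -0.2, 0.5]
finger_gap: 0.004
```

```bash
python3 - <<'E'
from h import *
save("wrist","w23");print(bot.read_state()["position"],bot.read_state()["tool_rot"])
crop("w23",220,120,420,280,"w23a",4)
E
```

```text
[0.36858672 0.35246732 0.26738943] [-1.79909508e+02 -7.24917123e-02  1.73226097e+02]
```

View pics/w23.png

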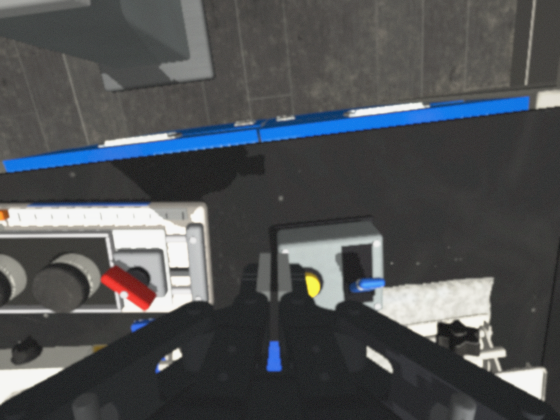

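View pics/w23a.png

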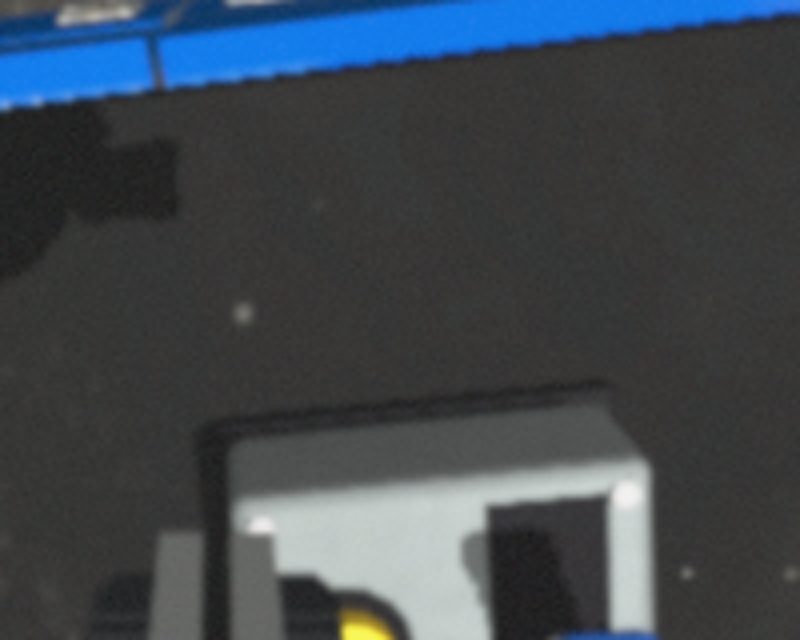

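```bash
python3 - <<'E'
from h import *
c=load("w1");L=lambda x,y,z:at(c,240+x/5,180+y/5,z)
a=L(165,205,.062);b=L(628,150,.062);d=(b-a);print(a,b,np.linalg.norm(d),"yaw",np.degrees(np.arctan2(d[1],d[0]))-90)
tl=L(127,160,.062);tr=L(658,108,.062);d=tr-tl;print(tl,tr,np.linalg.norm(d),np.degrees(np.arctan2(d[1],d[0]))-90)
# slot (lever) centre line
s1=L(450,168,.062);s2=L(605,150,.062);s3=L(470,465,.062);s4=L(610,460,.062)
print("slot",s1,s2,s3,s4)
bt=L(282,371,.075);print("button",bt)
# lever raised: end top of paddle
print("lever end", L(615,575,.136))
w=load("w23");print("lever now",at(w,383,282,.12),at(w,352,287,.075))
crop("w23",320,230,400,310,"w23b",9)
save("side","s23");crop("s23",200,120,270,180,"s23b",10);save("scene","c23");crop("c23",200,150,260,205,"c23b",10)
E
```

```text
[0.45500543 0.3553078  0.062     ] [0.45545401 0.46157694 0.062     ] 0.10627008765161847 yaw -0.24184901221035204
[0.44312582 0.34811417 0.062     ] [0.44637339 0.46875745 0.062     ] 0.12068698087065692 -1.5419578098488245
slot [0.45452905 0.4210375  0.062     ] [0.45477931 0.45638165 0.062     ] [0.53053767 0.41995008 0.062     ] [0.53356225 0.45364296 0.062     ]
button [0.49383082 0.37726769 0.075     ]
lever end [0.51683275 0.43608118 0.136     ]
lever now [0.47179711 0.44960599 0.12      ] [0.50149194 0.427457   0.075     ]
```

View pics/w23b.png

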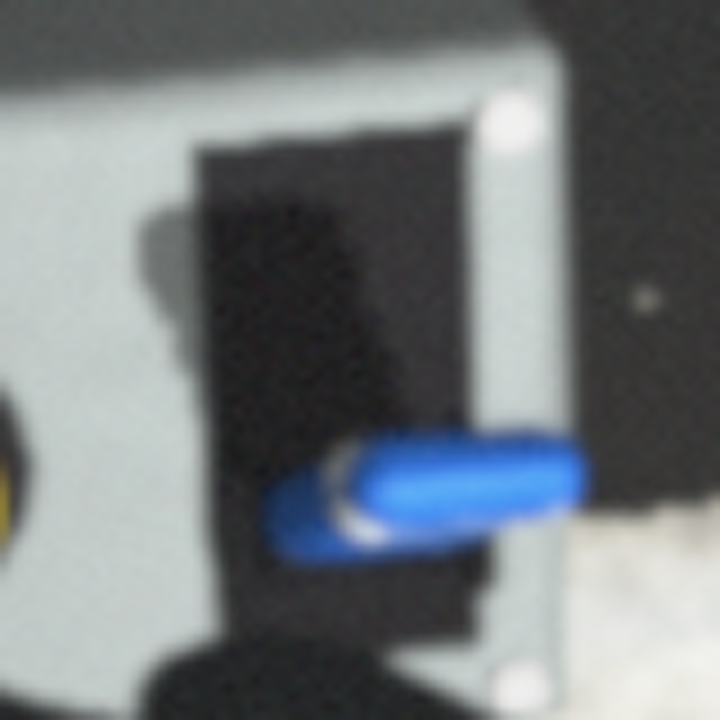

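View pics/s23b.png

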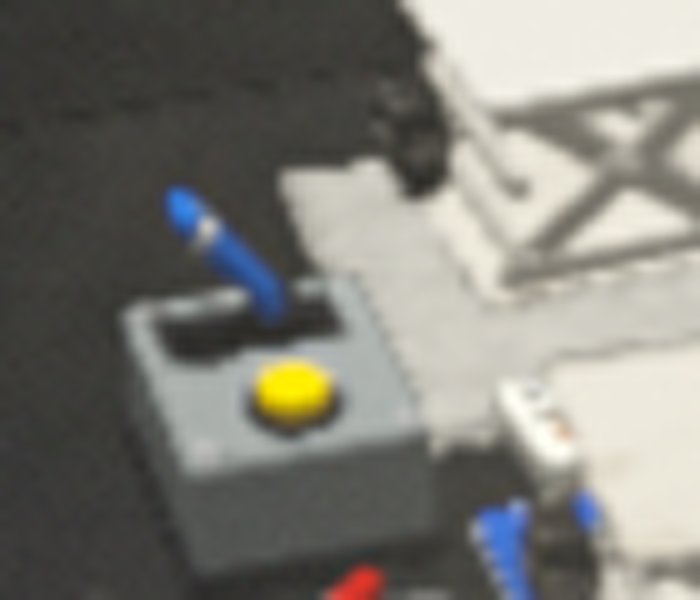

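View pics/c23b.png

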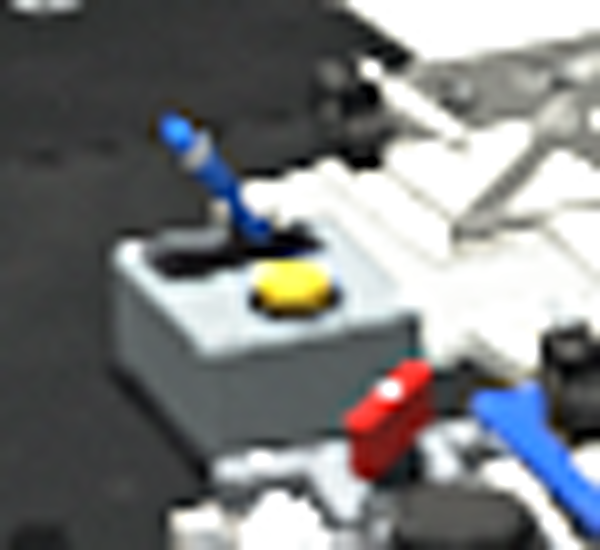

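```bash
python3 - <<'E'
from h import *
s=load("s23");c=load("c23");w=load("w23")
print(tri([(s,218,140.5),(c,217.2,163)]))
print(tri([(s,218,140.5),(c,217.2,163),(w,320+480/9,230+480/9)]))
E
```

```text
(array([0.47091574, 0.44683209, 0.11804598]), [np.float64(0.31952956026172713), np.float64(0.29868813508581354)])
(array([0.46945155, 0.43939693, 0.12219892]), [np.float64(0.27089520994041677), np.float64(0.5008738512500588), np.float64(1.2301730744841075)])
```

step_arm --pt "1 1 2 -1 0 0 0" --pt "1 1 2.2 -1 0 0 0" --pt "1 1 2.2 -1 0 0 0" --pt "1 1 2 -1 0 0 0" --pt "1 0 0 -4 0 0 0" --pt "1 0 0 0 0 0 0" --pt "1 0 0 0 0 0 0"

```text
clock: 33.9
position: [0.4082, 0.4359, 0.1873]
tool_rot: [-179.8, -0.2, 173.2]
ft_force: [0.0, -0.1, 0.4]
finger_gap: 0.002
```

```bash
python3 - <<'E'
from h import *
save("wrist","w24");crop("w24",200,180,420,330,"w24a",3.6);print(bot.read_state()["position"])
save("side","s24");crop("s24",180,80,300,180,"s24a",6)
E
```

```text
[0.40889896 0.43656474 0.18916322]
```

View pics/w24a.png

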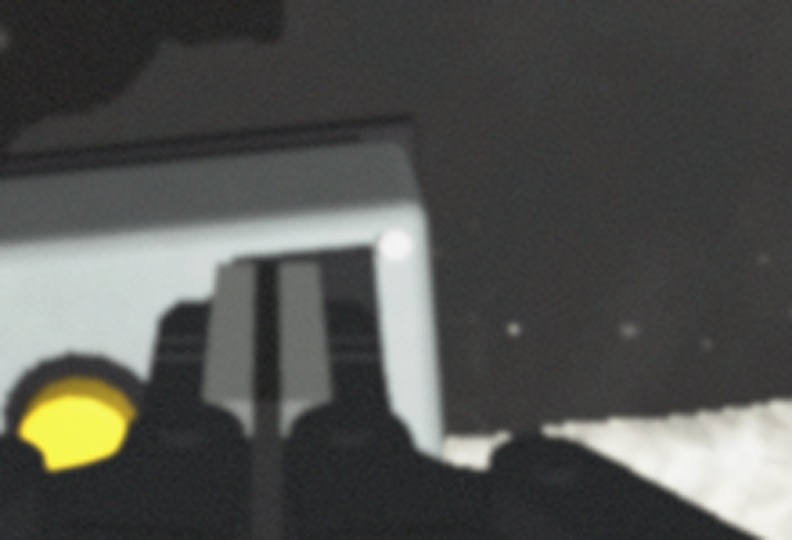

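View pics/s24a.png

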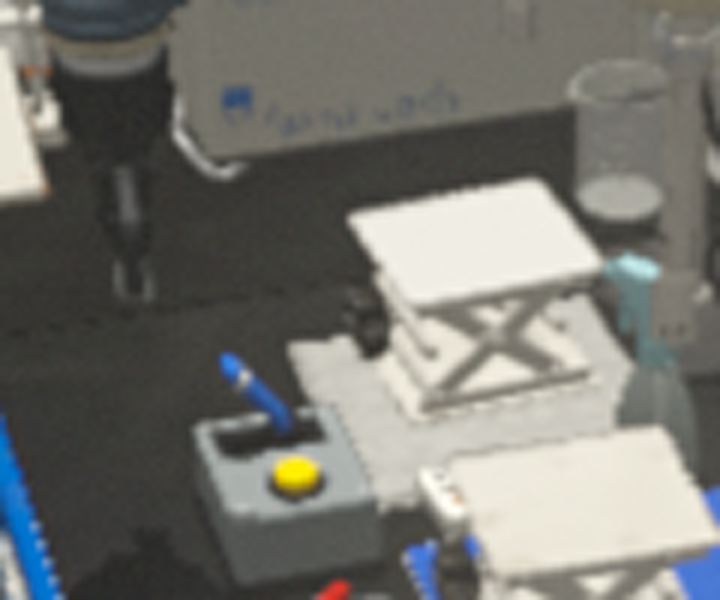

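step_arm --pt "1 0 0.1 -4 0 0 0" --pt "1 0 0.1 -4 0 0 0" --pt "1 0 0 -1.4 0 0 0" --pt "1 1.2 0 0 0 0 0" --pt "1 1.2 0 0 0 0 0" --pt "1 1 0 0 0 0 0" --pt "1 1 0 0 0 0 0" --pt "1 1 0 0 0 0 0" --pt "1 1 0 0 0 0 0" --pt "1 0.8 0 0 0 0 0" --pt "1 0 0 0 0 0 0"

```text
clock: 34.92
position: [0.4841, 0.4406, 0.0979]
tool_rot: [179.7, 0.3, 173.3]
ft_force: [-3.0, 3.7, 15.6]
finger_gap: -0.003
```

```bash
python3 - <<'E'
from h import *
save("side","s25");crop("s25",180,80,300,180,"s25a",6);print(bot.read_state()["position"],bot.read_state()["ft_force"])
E
```

```text
[0.48328353 0.44055941 0.09729498] [-1.10998089  1.26379905  1.11065186]
```

View pics/s25a.png

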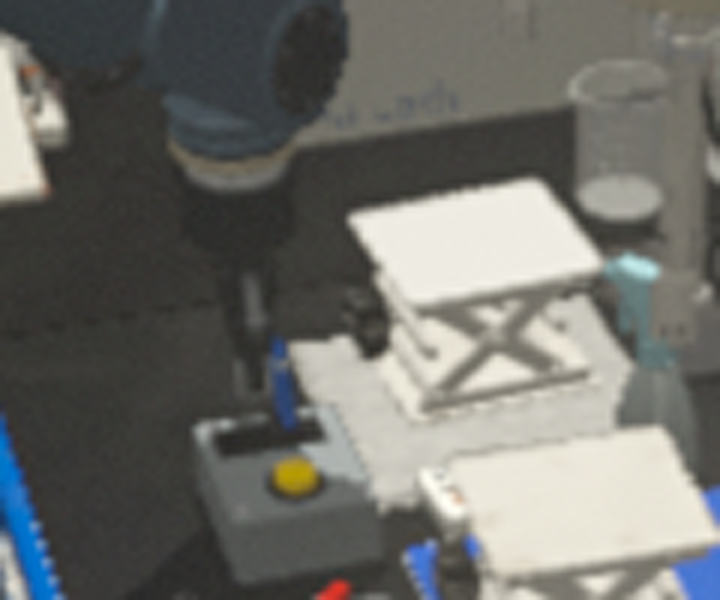

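Lever is nearly upright. Push on gently.

step_arm --pt "1 0.4 0 0 0 0 0" --pt "1 0.4 0 0 0 0 0" --pt "1 0.3 0 0 0 0 0" --pt "1 0.3 0 0 0 0 0" --pt "1 0 0 0 0 0 0"

```text
clock: 35.38
position: [0.4956, 0.4392, 0.0944]
tool_rot: [180.0, 0.0, 173.3]
ft_force: [-0.5, 0.1, 1.0]
finger_gap: -0.002
```

```bash
python3 - <<'E'
from h import *
save("side","s26");crop("s26",180,80,300,180,"s26a",6);print(bot.read_state()["position"],bot.read_state()["ft_force"])
E
```

```text
[0.49525973 0.43913456 0.09420557] [ 0.24555504 -0.58342936  0.42558453]
```

View pics/s26a.png

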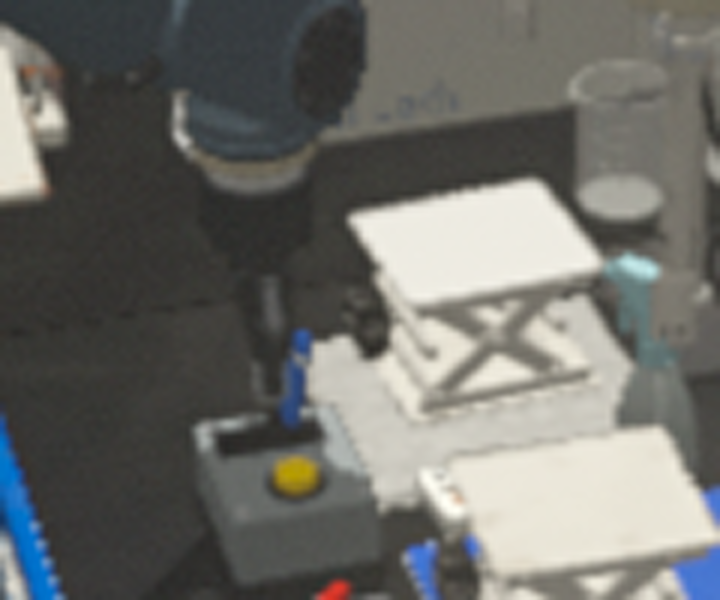

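step_arm --pt "1 0.3 0 0 0 0 0" --pt "1 0 0 0 0 0 0" --pt "1 -1 0 0 0 0 0" --pt "1 -3 0 0 0 0 0" --pt "1 -3 0 0 0 0 0" --pt "1 -2 0 3 0 0 0" --pt "1 0 0 4 0 0 0" --pt "1 0 0 4 0 0 0" --pt "1 -3 0 4 0 0 0" --pt "1 -3 0 0 0 0 0" --pt "1 0 0 0 0 0 0" --pt "1 0 0 0 0 0 0"

```text
clock: 36.43
position: [0.3514, 0.4394, 0.2382]
tool_rot: [180.0, 0.0, 173.4]
ft_force: [0.4, 0.1, -0.2]
finger_gap: -0.002
```

```bash
python3 - <<'E'
from h import *
save("side","s27");crop("s27",180,110,320,290,"s27a",3.3);save("wrist","w27");save("scene","c27");crop("c27",200,150,310,260,"c27a",5)
c=load("s27")
crop("s27",200,110,270,180,"s27b",8)
# predict lever tips raised/dropped
for th in(.25,-.6,.05):
  print(th,(proj(c,[.499+.07*np.sin(th),.437,.068+.07*np.cos(th)])-[200,110])*8)
E
```

```text
0.25 [231.08087866 208.24852887]
-0.6 [123.21603965 243.31372416]
0.05 [204.4275799 209.0983639]
```

View pics/s27b.png

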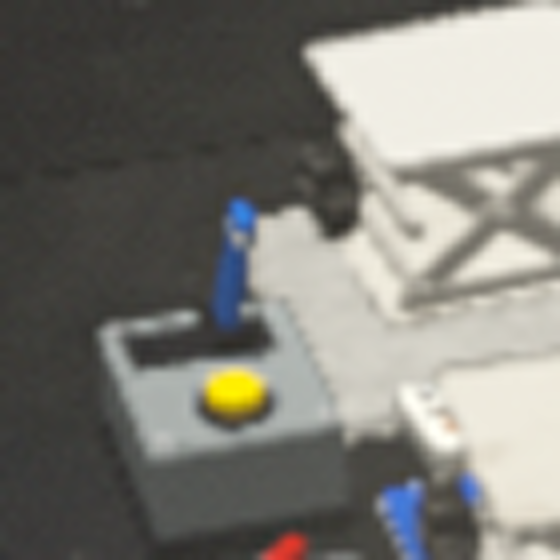

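View pics/s27a.png

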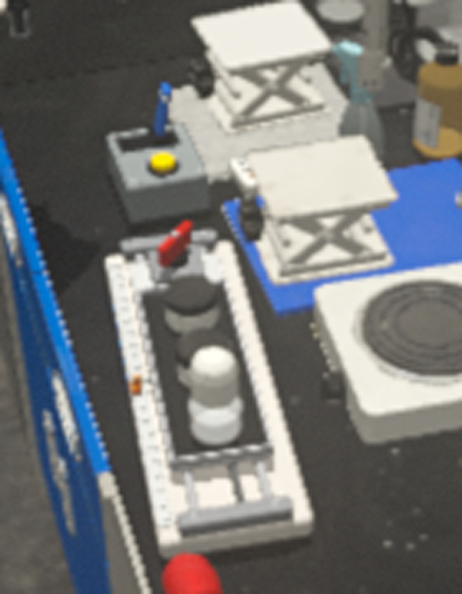

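View pics/w27.png

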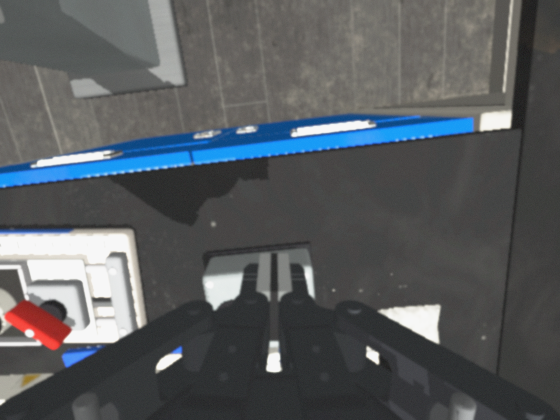

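View pics/c27a.png

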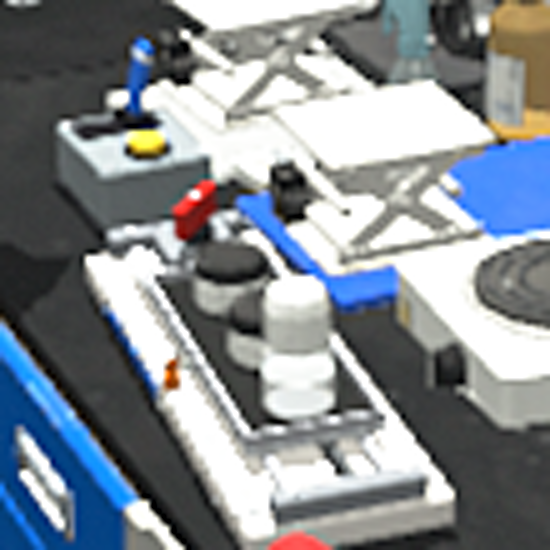

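step_arm --pt "1 0 -4 0 0 0 0" --pt "1 0.3 -4 0 0 0 0" --pt "1 0.3 -4 0 0 0 0" --pt "1 0.3 -4 0 0 0 0" --pt "1 0.3 -4 0 0 0 0" --pt "1 0.3 -4 0 0 0 0" --pt "1 0.3 -4 0 0 0 0" --pt "1 0.3 -4 0 0 0 0" --pt "1 0.3 -4 0 0 0 0" --pt "1 0 0 0 0 0 0" --pt "1 0 0 0 0 0 0"

```text
clock: 37.5
position: [0.3772, 0.0773, 0.2374]
tool_rot: [-180.0, -0.0, 173.0]
ft_force: [-0.3, 0.6, 1.0]
finger_gap: -0.002
```

```bash
python3 - <<'E'
from h import *
save("wrist","w28");save("wrist","w28")
c=load("w28");u,v=proj(c,[.377,.021,.05]).astype(int);print(u,v)
crop("w28",u-50,v-35,u+50,v+40,"w28a",7)
E
```

```text
220 190
```

View pics/w28.png

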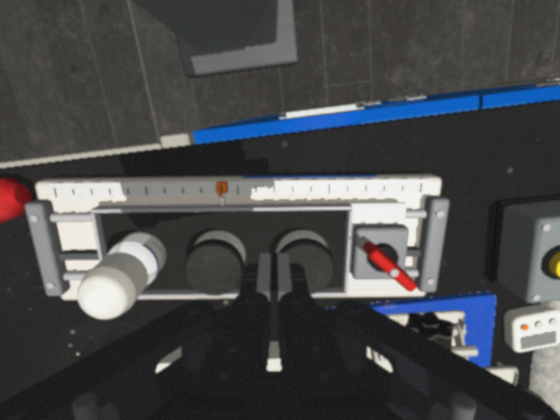

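View pics/w28a.png

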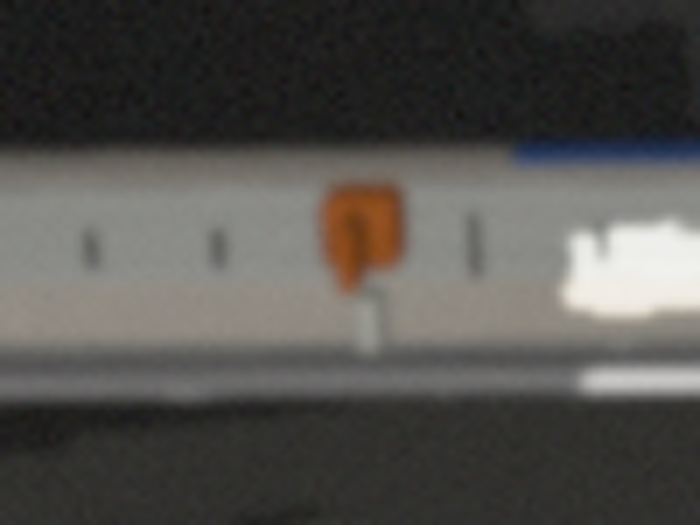

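```bash
python3 - <<'E'
from cell import bot
print(bot.finish_job())
E
```

```text
the job is handed in; nothing more can be done
None
```

The shaker is set up as asked and the job is handed in at about 38 s on the clock. No verdict was reported, so the checks below are from my own pictures and force readings.

- **Order of work:** I pressed the test button and saw the lever drop. I turned the knob slack to its stop, slid the tray in two steps (35 mm and 12 mm), and tightened the knob to its stop. I then stood the containers in the tray and raised the lever last.
- **Containers:** Two jars and the leftmost dome bottle are in the tray. I saw no blue-capped sample bottle near the shaker, so I took it as absent. The other dome bottles and the far jar were left alone. The second jar was knocked about 4 cm aside before I reached it, so I measured it again and picked it up from there.
- **Tray and clamp:** The last wrist picture shows the pointer level with the flag. Just after tightening I measured it within about 1–2 mm of the flag. The knob bar sits at its original tight angle (about 44° against 46° at the start, within reading error).
- **Containers at the end:** All three stand upright on the tray floor and are released.
- **Lever:** It went slack against the finger on the final push. Its tip is now within a pixel of where it was when raised at the start, so I take it as latched.
- **Disagreements:** The first two-camera readings of the pointer differed by up to about 6 mm, so I re-measured from above before the final slide. Jar positions from the two cameras differed by 2–5 mm, which closer views settled.
- **Placing force:** Setting down the second jar briefly pressed about 29 N, under the 40 N limit, and I eased off straight away.

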